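# Unlock the stock code reader and present the fuller compound tin

## Robot

A 7-joint arm with a two-finger parallel gripper is mounted at the origin on the work surface. World frame = base frame: x ahead of the robot, y to its left, z up, the work surface at z = 0. Lengths are in m, angles in rad, forces in N, time in s.
With the tool pointing down it reaches from about 0.35 to 0.9 m from the base axis. Payload 7.2 kg.
Tool frame: the origin (TCP) lies on the centre line of the jaws, within the pads' length; the fingertips stand 8 mm ahead of it and the grasp point (between the pads) lies 11 mm behind it; y points along the fingers, x is the direction in which the jaws open and shut, and the axes are right-handed (so a half turn about y gives the same grasp; the last joint's range is limited). The gripper opens to 88 mm and grips with 3 to 60 N. Pads are 20 mm wide; open, the fingers measure 115 mm over their backs; the gripper's body (75 mm by 178 mm) begins 61 mm behind the grasp point.
Start: joints at [1.118, 0.411, -0.013, 1.596, 0.006, 1.134, -0.082], TCP at [0.235, -0.579, 0.231] pointing down, gripper open.
Joint ranges: [-2.95, 2.95], [-0.29, 1.99], [-1.47, 1.44], [0.14, 2.54], [-1.03, 4.17], [0.13, 1.85], [-2.86, 2.86]. Speed limits (rad/s): [2.39, 2.39, 3.01, 3.01, 3.14, 3.14, 3.14].

## Interface

Orientations are given as [roll, pitch, yaw] about the fixed x, y, z axes, in that order (R = Rz(yaw) Ry(pitch) Rx(roll)).
In Python, from rig import manip gives the robot as it stands.
- The arm moves only by the tool move_arm, never from a script. Its argument "commands" is a list of rows, each a list of 5 numbers: the finger opening in mm, from 0 to 87.8, then the shift along the tool's x, y, z in units of 50 mm (1.0 is 50 mm), then the turn about the tool's y in units of 6 degrees (1.0 is 6 degrees). A call has 1 to 20 rows; each row shifts and turns the pose as measured when the row begins, along the tool's axes as they then stand; what a row does not reach is not made up. A row lasts 1/10 s, in which the tool goes at most 50 mm and 8.59 degrees, less where a joint would pass 70% of its speed; a pose out of reach is approached as far as the arm can. A call is refused whole if a number of a shift passes 1 or a number of a turn 1, either way. A call with a gripper value outside its range is refused whole. The fingers move at their own pace and stop on an object; "force" is the grip in N (left out, the last holds). Time passes only in rows, so rows that do not move let the fingers close. It gives the time, the measured TCP pose, the force and the opening at its end, in the units of the state.
- manip.state(): the state, without advancing time (a new reading comes with each control period).
- manip.camera(name): name is "scene" or "top" or "wrist"; returns the picture (384x512x3 uint8, red, green, blue); there is no depth.
- manip.calibration(name): a dict with "fx", "fy", "cx", "cy" (pixels), "k1" (the pictures are not rectified: a ray, as slopes to the right and down, at radius r is drawn at 1 + k1 r^2 times it, then the intrinsics apply), "rvec" (rotation vector, rad) and "tvec" (3), from world to camera coordinates, as OpenCV has them. Camera axes: x right, y down, z forward; pixel columns grow to the right and rows downward; lengths in m; the calibration is good to about 2 mm. A picture is of the moment at which its call begins: read the wrist's pose just before it. calibration takes no time and is no camera call; for the wrist camera it gives the pose at the moment of the call.
- manip.finish_job(): hands the job in, once; it reports no verdict.
The state is a dict: "time_s": time; "qpos": joint angles; "dq": joint speeds; "joint_torque": joint torques, N m; "ee_pos": TCP position; "eef_rot": TCP orientation; "force": force on the tool from outside, world axes, zero at the start; "wrist_torque": the same for the moment, N m; "gripper_width": finger opening in m.
Only numpy, scipy, OpenCV 4.12 (cv2) and the standard library are available. Lean on these libraries where they do the work, as an engineer would, in place of code of your own. Each camera call takes 0.05 s, during which the arm holds its last target.

## Task

First take the key from its holder block, push it fully home in the key switch of the code reader and turn it clockwise (seen from above) to the stop, and leave it in there. Then lift the two matching small tins clear of the bench, one after the other, to feel which is heavier; keep them upright and leave the lighter one standing on the bench. Finish while still holding the heavier tin in the gripper, upright and still, centred over the reader's glass window with its bottom about 6 cm above the glass, and leave the cup, the tape roll and the sanding block where they are.

Things in the scene. Friction and masses are not known exactly. Their poses are not given: they have to be found in the camera images.
- key: key standing upright in the holder block: a steel blade 14 mm (its x) by 6 mm (its y) and 28 mm long, the lowest 5 mm narrowed to 10 by 4 mm; above it a black bow (grip) 28 mm (x) by 11 mm (y) by 38 mm tall, whose underside is the shoulder that stops on the mouth of a slot. 66 mm tall in all, 40 g. Origin at the centre of the blade's tip, z up. Grip the bow across its 11 mm, in the upper part so that the fingertips clear the slot's mouth. Either way round fits the slot
- key_tip (a point): centre of the key blade's tip (same point and axes as the key's origin)
- holder: fixed grey plastic block 60 x 60 x 34 mm on the bench, with an upright slot 16.5 mm (its x) by 8.5 mm (its y) right through its middle, in which the key stands. Origin at the centre of its underside; it stands turned by up to 0.5 rad
- reader: fixed code reader on the bench, turned by up to 0.35 rad: a black base plate 140 mm (x) by 220 mm (y) by 12 mm; on its -y part a grey box 130 x 130 mm whose top is 45 mm above the bench, with a framed glass window 90 x 90 mm; on its +y part the upright steel barrel of the key switch. Origin at the centre of its underside
- glass (a point): centre of the glass window's upper face, 46.5 mm above the bench
- slot (a point): centre of the slot's mouth on top of the key-switch barrel, 45 mm above the bench. The barrel is a steel cylinder 40 mm in diameter and 33 mm tall that turns about the vertical; its slot is 16.5 mm along this point's x and 8.5 mm along its y, with a 2 mm chamfer, 33 mm deep (the key goes in 28 mm). The point's axes turn with the barrel; a small black mark lies at the slot's +x end
- lock (a joint): angle of the key switch: 0 off, growing clockwise seen from above, to the stop at 1.2 rad. It starts between 0 and 0.25, turns against a friction of 0.06 N m and stays where it is left. The key has about 0.2 rad of play in the slot, so the gripper must turn somewhat beyond the stop's angle
- table: the bench: a fixed bare metal work surface, its top at height 0; its origin has no use
- tin_p: a closed plain metal tin with a paper band, upright cylinder 56 mm in diameter and 100 mm tall, standing on the bench. Origin at the centre of its underside, z up its axis. Inside is a solid cake of polishing compound, in one tin a nearly whole one, in the other one that is mostly used up. The two tins look alike and weigh 0.1 to 0.6 kg each; one is at least 0.15 kg heavier than the other. Which one, and where it stands, changes from run to run and cannot be seen
- tin_q: a closed plain metal tin with a paper band, upright cylinder 56 mm in diameter and 100 mm tall, standing on the bench. Origin at the centre of its underside, z up its axis. Inside is a solid cake of polishing compound, in one tin a nearly whole one, in the other one that is mostly used up. The two tins look alike and weigh 0.1 to 0.6 kg each; one is at least 0.15 kg heavier than the other. Which one, and where it stands, changes from run to run and cannot be seen
- cup: white open plastic cup, 84 mm in diameter and 75 mm tall, a bystander; origin at the centre of its underside
- tape: roll of brown tape lying flat, 100 mm in diameter, 36 mm tall, a bystander; origin at the centre of its underside
- sponge_block: dark sanding block 70 x 110 x 28 mm, a bystander; origin at the centre of its underside
Not all that is in view belongs to the job. Leave any orange look-alike of the tin_p alone.

How it is judged:
By the outcome, as a careful person would: the job done as asked, in the order asked, and still so for the second after the job is handed in, while the arm keeps its last pose, push and grip.
It also fails if it takes over 72 s, if anything falls off the work surface, if the arm or the gripper's body presses on something with over 40 N, if the wrist force passes 120 N, or if a joint passes its speed limit or range.

## Working session

There is one attempt and no reset: what is moved stays moved. The work goes in short steps, Python scripts to look and compute and a tool call to move; the robot and the scene stay as the last step left them, time stands still between calls to the robot, and variables do not carry over. Pictures are saved under pics/ and viewed, and the job is handed in when it is done.

Besides the shell and the picture viewer there is one more tool, called after ">>>" as a command line: name --pt "numbers of a row" for each row, then --argument value for the rest. move_arm: Moves the arm, as the interface text tells. Its arguments: {"type":"object","properties":{"commands":{"type":"array","items":{"type":"array","items":{"type":"number"}}},"force":{"type":"number"}},"required":["commands"]}

```bash
mkdir -p pics; ls; python3 - <<'E'
from rig import manip
import cv2
s=manip.state(); print(s)
for n in ["scene","top","wrist"]:
    c=manip.calibration(n); print(n,c)
    im=manip.camera(n); cv2.imwrite(f"pics/{n}0.png",im[:,:,::-1])
E
```

```text
pics
{'time_s': 0.0, 'qpos': array([ 1.117799  ,  0.41191025, -0.01270766,  1.59702898,  0.00556766,
        1.13430085, -0.08217959]), 'dq': array([ 0.00128128, -0.00096849,  0.00077949,  0.00114024, -0.00061511,
        0.00069655,  0.00015192]), 'joint_torque': array([ 1.37930907e-03, -5.87950230e+01,  6.42615426e-01, -2.91084141e+01,
       -5.37093915e-02,  1.82105682e-02,  1.49056677e-04]), 'ee_pos': array([ 0.23439183, -0.57885456,  0.2298088 ]), 'eef_rot': array([-1.57088308,  0.00161006, -1.18597179]), 'force': array([-1.19045747, -0.07638935,  0.12491759]), 'wrist_torque': array([-0.04208611,  0.0050122 , -0.01244462]), 'gripper_width': 0.08773815670084117}
scene {'fx': 348.9510368793165, 'fy': 348.9510368793165, 'cx': 254.06669683963582, 'cy': 188.36354422454633, 'k1': 0.000929973915408402, 'rvec': array([ 1.52880278,  1.92817937, -0.92253868]), 'tvec': array([ 0.16850956, -0.31105877,  1.335784  ])}
top {'fx': 355.8920786974959, 'fy': 355.8920786974959, 'cx': 253.1163661820738, 'cy': 191.1745223017607, 'k1': -0.09672273753217595, 'rvec': array([ 2.16685025, -2.13318016,  0.19710423]), 'tvec': array([-0.04385362,  0.60434073,  1.02842495])}
wrist {'fx': 338.7827669708636, 'fy': 338.7827669708636, 'cx': 256.65359917352055, 'cy': 191.3127251410421, 'k1': -0.08811166116243115, 'rvec': array([-2.4182494 ,  1.6306178 ,  0.21752146]), 'tvec': array([-0.6240721 , -0.03063974,  0.39089012])}
```

View pics/scene0.png

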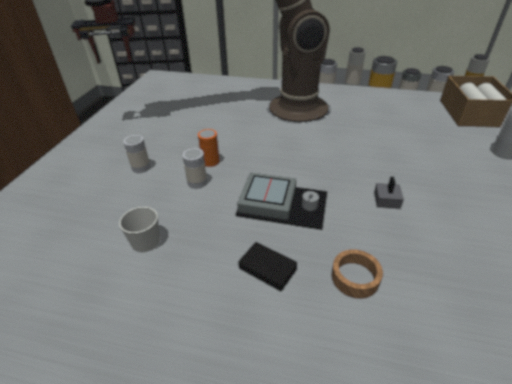

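View pics/top0.png

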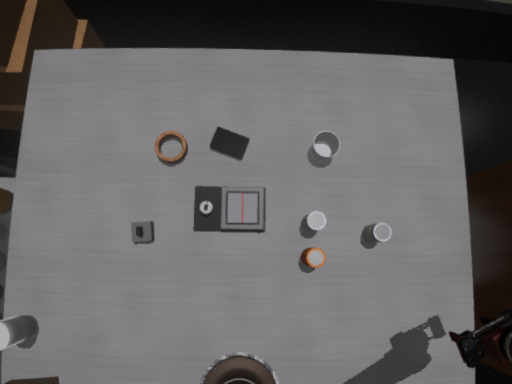

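View pics/wrist0.png

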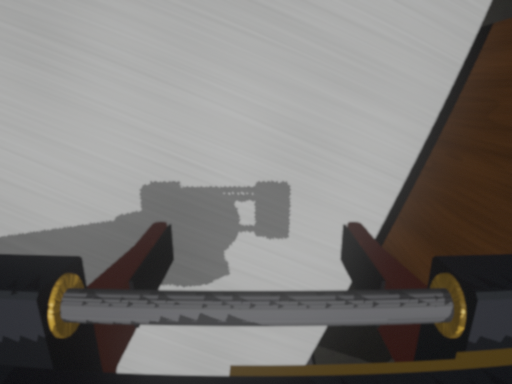

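The top view shows two white tins at (316,220) and (381,232). An orange look-alike is at (315,258), so I leave that one alone. The holder with the key is at (142,232), the reader's window at (243,208) and its barrel at (206,208). Next I enlarge the important regions.

```bash
cat > h.py <<'E'
import numpy as np, cv2
from scipy.spatial.transform import Rotation as Ro
def ray(c,u,v):
    x=np.array([(u-c['cx'])/c['fx'],(v-c['cy'])/c['fy']]); y=x.copy()
    for _ in range(20): y=x/(1+c['k1']*(y@y))
    R=Ro.from_rotvec(c['rvec']).as_matrix()
    return -R.T@c['tvec'], R.T@np.array([y[0],y[1],1.])
def pt(c,u,v,z):
    o,d=ray(c,u,v); return o+d*(z-o[2])/d[2]
def proj(c,P):
    P=np.atleast_2d(P); R=Ro.from_rotvec(c['rvec']).as_matrix()
    q=P@R.T+c['tvec']; y=q[:,:2]/q[:,2:]; r2=(y**2).sum(1,keepdims=True); y=y*(1+c['k1']*r2)
    return y*[c['fx'],c['fy']]+[c['cx'],c['cy']]
def crop(src,dst,x0,y0,w,h,s):
    im=cv2.imread(src)[y0:y0+h,x0:x0+w]; cv2.imwrite(dst,cv2.resize(im,None,fx=s,fy=s,interpolation=cv2.INTER_CUBIC))
E
python3 - <<'E'
from h import *
crop("pics/top0.png","pics/t_hold.png",120,180,160,70,5)
crop("pics/top0.png","pics/t_tins.png",290,190,120,90,6)
from rig import manip
c=manip.calibration("top")
for n,u,v,z in [("tinA",316,220,.1),("tinB",381,232,.1),("orange",315,258,.1),("holder",142,232,.034),("slot",206,208,.045),("glass",243,208,.0465),("cup",326,144,.075),("tape",171,147,.036),("sp",230,143,.028)]:
    print(n,pt(c,u,v,z).round(4))
E
```

```text
tinA [ 0.5163 -0.2146  0.1   ]
tinB [ 0.4836 -0.405   0.1   ]
orange [ 0.4086 -0.2107  0.1   ]
holder [0.4765 0.2992 0.034 ]
slot [0.5517 0.1066 0.045 ]
glass [ 0.5535 -0.0047  0.0465]
cup [ 0.7503 -0.254   0.075 ]
tape [0.7422 0.2239 0.036 ]
sp [0.7608 0.0401 0.028 ]
```

View pics/t_hold.png

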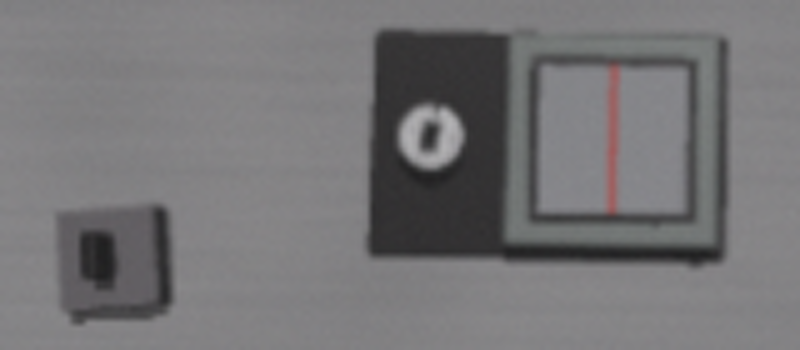

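View pics/t_tins.png

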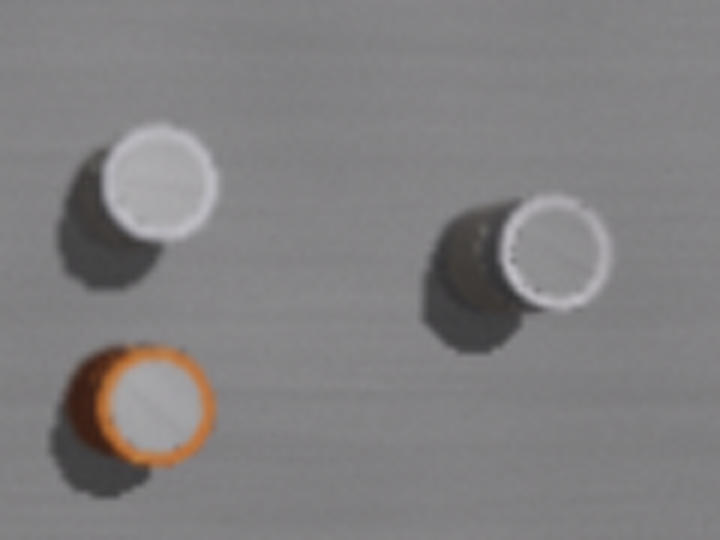

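```bash
cat >> h.py <<'E'
def go(s,target,yaw=None):
    R=Ro.from_euler('xyz',s['eef_rot']).as_matrix()
    d=R.T@(np.array(target)-s['ee_pos'])/.05
    print('t',round(s['time_s'],2),'pos',s['ee_pos'].round(4),'rpy',s['eef_rot'].round(3),'F',s['force'].round(1),'w',round(s['gripper_width'],4))
    print(' total units xyz',d.round(2), 'rows>=',abs(d).max().round(1), '' if yaw is None else ('turn units %.2f'%(-np.degrees((yaw-s['eef_rot'][2]+np.pi)%(2*np.pi)-np.pi)/6)))
E
python3 - <<'E'
from h import *
from rig import manip
s=manip.state(); c=manip.calibration("wrist")
R=Ro.from_euler('xyz',s['eef_rot']).as_matrix()
Rc=Ro.from_rotvec(c['rvec']).as_matrix()
print("cam in tool",R.T@(-Rc.T@c['tvec']-s['ee_pos']), "cam axes in tool\n",(R.T@Rc.T).round(3))
go(s,[.45,-.25,.25]); go(s,[.48,0.2,.25],1.57)
t=manip.calibration("top")
p=lambda u,v,z:pt(t,120+u/5,180+v/5,z).round(4)
print("key top",p(96,256,.072),"long axis",p(94,232,.072),p(100,280,.072))
print("slot",p(431,136,.045))
print("base corners",p(376,33,.012),p(369,254,.012),"box",p(508,36,.045),p(725,38,.045),p(720,247,.045),p(504,244,.045))
print("glass",p(540,64,.0465),p(690,64,.0465),p(690,215,.0465),p(536,215,.0465))
E
```

```text
cam in tool [-4.60451923e-05 -1.54562474e-01  7.15513531e-02] cam axes in tool
 [[ 1.    -0.001 -0.   ]
 [ 0.    -0.26   0.966]
 [-0.001 -0.966 -0.26 ]]
t 0.15 pos [ 0.2344 -0.579   0.23  ] rpy [-1.571e+00  1.000e-03 -1.186e+00] F [ 0.1 -0.3 -0.4] w 0.0879
 total units xyz [-4.48 -0.4   6.47] rows>= 6.5 
t 0.15 pos [ 0.2344 -0.579   0.23  ] rpy [-1.571e+00  1.000e-03 -1.186e+00] F [ 0.1 -0.3 -0.4] w 0.0879
 total units xyz [-12.6   -0.39  10.4 ] rows>= 12.6 turn units -26.32
key top [0.4771 0.2967 0.072 ] long axis [0.4911 0.2987 0.072 ] [0.4633 0.2936 0.072 ]
slot [0.5542 0.1061 0.045 ]
base corners [0.6221 0.1463 0.012 ] [0.4842 0.1454 0.012 ] box [0.616  0.0614 0.045 ] [ 0.6172 -0.0705  0.045 ] [ 0.4903 -0.0686  0.045 ] [0.4901 0.0604 0.045 ]
glass [0.5989 0.0415 0.0465] [ 0.6005 -0.0493  0.0465] [ 0.5091 -0.0504  0.0465] [0.5076 0.0417 0.0465]
```

>>> move_arm --pt "87 -0.95 0 0.78 0" --pt "87 -0.95 0 0.78 0" --pt "87 -0.95 0 0.78 0" --pt "87 -0.95 0 0.78 0" --pt "87 -0.95 0 0.78 0" --pt "87 -0.95 0 0.78 0" --pt "87 -0.95 0 0.78 0" --pt "87 -0.95 0 0.78 0" --pt "87 -0.95 0 0.78 0" --pt "87 -0.95 0 0.78 0" --pt "87 -0.95 0 0.78 0" --pt "87 -0.95 0 0.78 0" --pt "87 -0.95 0 0.78 0" --pt "87 0 0 0 -1" --pt "87 0 0 0 -1" --pt "87 0 0 0 -1" --pt "87 0 0 0 -1" --pt "87 0 0 0 -1" --pt "87 0 0 0 -1" --pt "87 0 0 0 -1"

```text
time_s: 2.15
ee_pos: [0.4285, 0.0526, 0.2273]
eef_rot: [-1.57, 0.002, -0.427]
force: [0.3, -0.9, 0.2]
gripper_width: 0.0871
```

>>> move_arm --pt "87 0 0 0 -1" --pt "87 0 0 0 -1" --pt "87 0 0 0 -1" --pt "87 0 0 0 -1" --pt "87 0 0 0 -1" --pt "87 0 0 0 -1" --pt "87 0 0 0 -1" --pt "87 0 0 0 -1" --pt "87 0 0 0 -1" --pt "87 0 0 0 -1" --pt "87 0 0 0 -1" --pt "87 0 0 0 -1" --pt "87 0 0 0 -1" --pt "87 0 0 0 -1" --pt "87 0 0 0 -1" --pt "87 0 0 0 -1" --pt "87 0 0 0 -1" --pt "87 0 0 0 -1" --pt "87 0 0 0 -1"

```text
time_s: 4.05
ee_pos: [0.425, 0.0511, 0.225]
eef_rot: [-1.564, 0.001, 1.647]
force: [-0.1, -0.1, -0.2]
gripper_width: 0.0868
```

```bash
python3 - <<'E'
from h import *
from rig import manip
s=manip.state(); print(s['qpos'].round(2))
go(s,[.477,.297,.2],1.57+.15)
E
```

```text
[ 0.58  0.17 -0.88  2.    0.15  1.04  1.27]
t 4.05 pos [0.425  0.0511 0.225 ] rpy [-1.564e+00  1.000e-03  1.647e+00] F [-0.1 -0.1 -0.2] w 0.0868
 total units xyz [ 4.82  0.49 -1.42] rows>= 4.8 turn units -0.70
```

>>> move_arm --pt "87 0.8 0.0 -0.2 -0.2" --pt "87 0.8 0.0 -0.2 -0.2" --pt "87 0.8 0.0 -0.2 -0.2" --pt "87 0.8 0.0 -0.2 -0.2" --pt "87 0.8 0.0 -0.2 0" --pt "87 0.8 0.0 -0.2 0" --pt "87 0 0 0 0"

```text
time_s: 4.75
ee_pos: [0.4557, 0.3014, 0.2221]
eef_rot: [-1.561, 0.001, 1.728]
force: [-0.4, -0.7, 0.0]
gripper_width: 0.0869
```

```bash
python3 - <<'E'
from h import *
from rig import manip
s=manip.state(); print(s['qpos'].round(2))
go(s,[.477,.297,.2],1.57+.15)
c=manip.calibration("wrist"); im=manip.camera("wrist"); cv2.imwrite("pics/w1.png",im[:,:,::-1])
print(proj(c,[[.477,.297,.072],[.477,.297,.034]]))
E
```

```text
[ 0.02  0.44 -0.91  1.75  0.37  1.15  0.73]
t 4.75 pos [0.4557 0.3014 0.2221] rpy [-1.561e+00  1.000e-03  1.728e+00] F [-0.4 -0.7  0. ] w 0.0869
 total units xyz [-0.15  0.44 -0.41] rows>= 0.4 turn units 0.08
[[248.48791381 201.7416487 ]
 [249.38393321 191.57480609]]
```

View pics/w1.png

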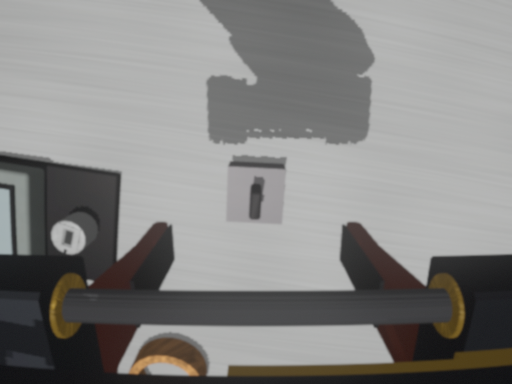

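The wrist view shows the holder at (255,192) with the key's bow at (256,200), and the barrel at (70,237) with its slot visible. I enlarge both.

```bash
python3 - <<'E'
from h import *
crop("pics/w1.png","pics/w1k.png",215,145,80,90,8)
crop("pics/w1.png","pics/w1s.png",30,190,80,80,8)
E
```

```text
(no output)
```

View pics/w1k.png

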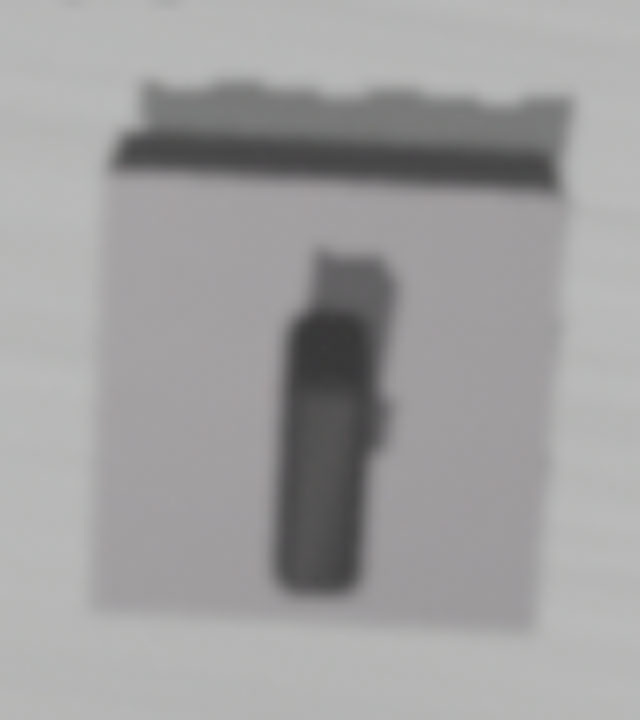

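View pics/w1s.png

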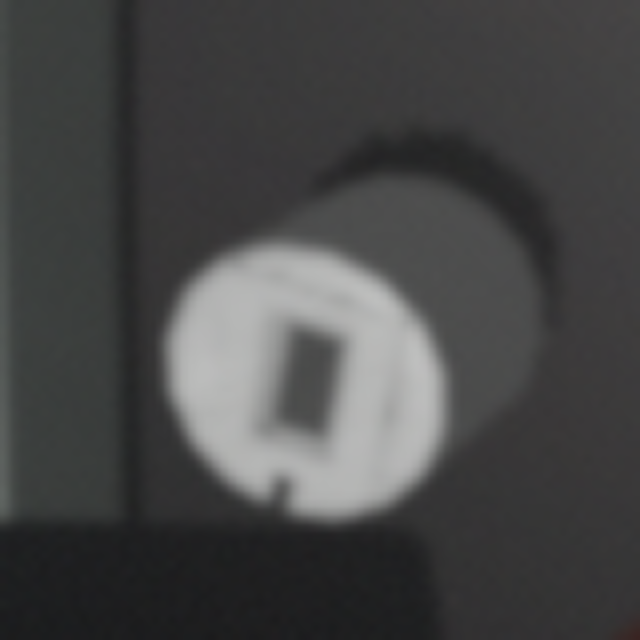

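```bash
python3 - <<'E'
from h import *
from rig import manip
c=manip.calibration("wrist")
k=lambda u,v,z:pt(c,215+u/8-.45,145+v/8-.45,z)
a,b=k(329,388,.072),k(316,592,.072); print("key",a,b,(a+b)/2,np.linalg.norm(a-b),"yaw",np.arctan2(*(b-a)[[1,0]]))
H=[k(u,v,.034) for u,v in [(110,170),(565,200),(530,632),(92,610)]]
print("holder",np.mean(H,0)); 
for i in range(4):
  d=H[(i+1)%4]-H[i]; print(np.linalg.norm(d),np.arctan2(d[1],d[0]))
sl=lambda u,v:pt(c,30+u/8-.45,190+v/8-.45,.045)
print("barrel",sl(305,381)); a,b=sl(318,330),sl(295,437); print("slot",a,b,(a+b)/2,np.arctan2(*(b-a)[[1,0]]),"mark",sl(280,495))
d=sl(280,495)-sl(305,381);print(np.arctan2(d[1],d[0]))
E
```

```text
key [0.46782544 0.29908693 0.072     ] [0.49281204 0.30140895 0.072     ] [0.48031874 0.30024794 0.072     ] 0.025094268437431594 yaw 0.09266427666983298
holder [0.48047445 0.30015982 0.034     ]
0.058591722917428236 1.6595847472907435
0.05893968015816406 0.09644023419289759
0.05876310498727409 -1.4675187540239254
0.059790035450953245 -3.048024537094813
barrel [0.55557497 0.10598168 0.045     ]
slot [0.54776842 0.10783715 0.045     ] [0.56416126 0.10451367 0.045     ] [0.55596484 0.10617541 0.045     ] -0.2000289273225565 mark [0.5733116  0.10227556 0.045     ]
-0.20598951564556955
```

```bash
python3 - <<'E'
from h import *
from rig import manip
go(manip.state(),[.4804,.3001,.13],1.665)
E
```

```text
t 4.8 pos [0.456  0.2985 0.2217] rpy [-1.561  0.004  1.726] F [-0.2  0.6  0.2] w 0.0874
 total units xyz [-0.04  1.83 -0.51] rows>= 1.8 turn units 0.59
```

>>> move_arm --pt "60 0 0.4 -0.15 0.3" --pt "60 0 0.5 -0.15 0.3" --pt "60 0 0.5 -0.15 0" --pt "60 0 0.4 -0.1 0" --pt "60 0 0 0 0"

```text
time_s: 5.3
ee_pos: [0.4848, 0.294, 0.1282]
eef_rot: [-1.561, 0.01, 1.656]
force: [-0.1, -0.7, 0.1]
gripper_width: 0.0602
```

```bash
python3 - <<'E'
from h import *
from rig import manip
s=manip.state(); print(s['qpos'].round(2))
go(s,[.4804,.3001,.052],1.665)
c=manip.calibration("wrist"); im=manip.camera("wrist"); cv2.imwrite("pics/w2.png",im[:,:,::-1])
crop("pics/w2.png","pics/w2k.png",190,140,130,130,6)
print(proj(c,[[.4804,.3001,.072],[.4804,.3001,.034]]))
E
```

```text
[-0.04  0.56 -0.81  1.8   0.48  1.    0.61]
t 5.3 pos [0.4848 0.294  0.1282] rpy [-1.561  0.01   1.656] F [-0.1 -0.7  0.1] w 0.0602
 total units xyz [0.14 1.52 0.06] rows>= 1.5 turn units -0.08
[[267.05170309 206.385421  ]
 [266.05005205 191.72715619]]
```

View pics/w2k.png

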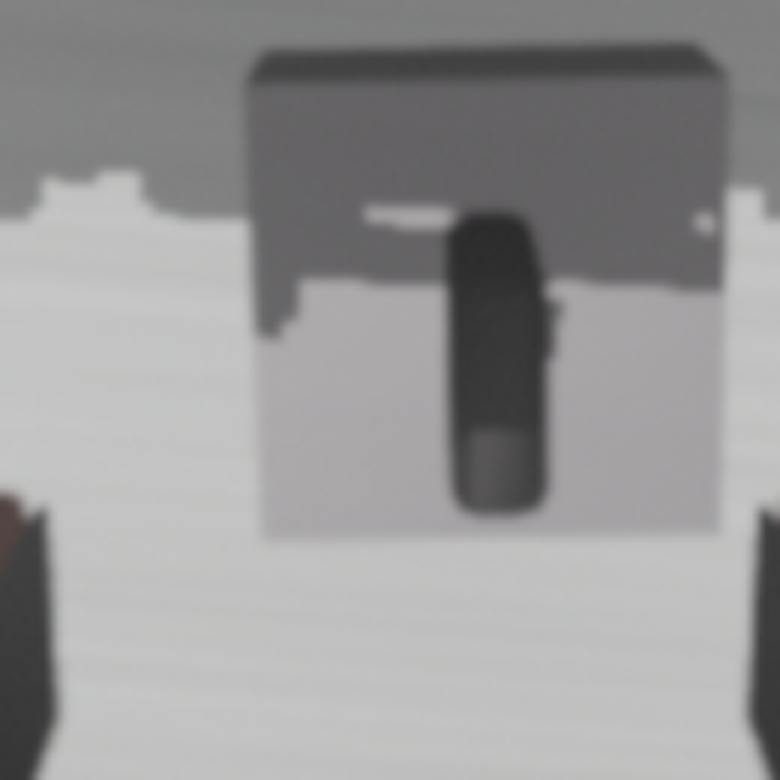

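```bash
python3 - <<'E'
from h import *
from rig import manip
c=manip.calibration("wrist")
k=lambda u,v,z:pt(c,190+u/6-.4,140+v/6-.4,z)
H=[k(u,v,.034) for u,v in [(248,82),(727,74),(722,532),(262,540)]]
print("holder",np.mean(H,0)); 
for i in range(4):
  d=H[(i+1)%4]-H[i]; print(np.linalg.norm(d),np.arctan2(d[1],d[0]))
a,b=k(497,310,.072),k(500,512,.072);print("key",a,b,(a+b)/2)
E
```

```text
holder [0.48082455 0.30468076 0.034     ]
0.05939494240550881 1.6744069502837762
0.06036790216621237 0.11390647897486025
0.06047434645174802 -1.4650525161325352
0.060495437319058494 -3.0455485942053526
key [0.47055688 0.30322618 0.072     ] [0.49359263 0.30579744 0.072     ] [0.48207475 0.30451181 0.072     ]
```

```bash
python3 - <<'E'
from h import *
from rig import manip
for i in range(3):
  s=manip.state(); print(s['ee_pos'],s['dq'].round(3)); c=manip.calibration("wrist"); print(c['tvec']); manip.camera("wrist")
go(s,[.4808,.3045,.052],1.665)
E
```

```text
[0.4849514  0.2944769  0.12955464] [ 0.    -0.03  -0.029 -0.028 -0.015  0.012 -0.   ]
[-0.25144707 -0.49735638  0.16724181]
[0.48517752 0.29554907 0.13081935] [-0.005 -0.021 -0.023 -0.02  -0.003  0.    -0.002]
[-0.25236423 -0.49800745  0.16715897]
[0.48530869 0.29638404 0.13160133] [-0.008 -0.012 -0.014 -0.011  0.    -0.003 -0.003]
[-0.25302872 -0.49851193  0.16689525]
t 5.45 pos [0.4853 0.2964 0.1316] rpy [-1.566  0.007  1.657] F [ 0.9  0.2 -0.1] w 0.0598
 total units xyz [0.18 1.59 0.07] rows>= 1.6 turn units -0.07
```

```bash
cat >> h.py <<'E'
import pickle
def snap(manip,name,cam="wrist"):
    c=manip.calibration(cam); im=manip.camera(cam); c2=manip.calibration(cam)
    cv2.imwrite(f"pics/{name}.png",im[:,:,::-1]); pickle.dump(c,open(f"pics/{name}.pkl","wb")); print("caldrift",(c2['tvec']-c['tvec']).round(4)); return c
def load(name): return pickle.load(open(f"pics/{name}.pkl","rb"))
E
python3 - <<'E'
from h import *
from rig import manip
snap(manip,"w3"); crop("pics/w3.png","pics/w3k.png",190,140,130,130,6)
E
```

```text
caldrift [-0.0001 -0.0001 -0.0002]
```

View pics/w3k.png

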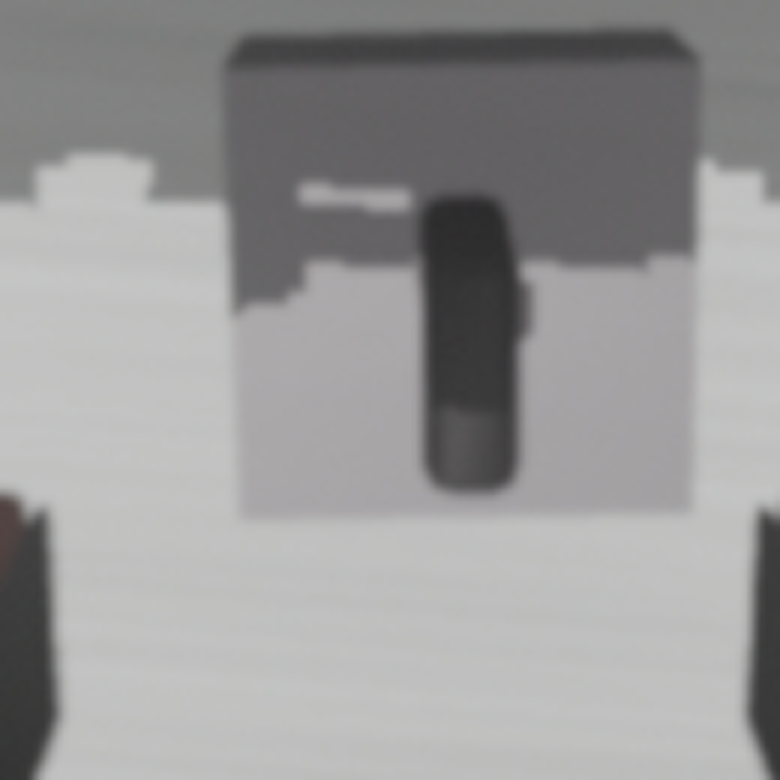

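Holder corners in this crop are (226,68), (699,62), (693,511) and (240,517). The key bow's top face ends at (471,490).

```bash
python3 - <<'E'
from h import *
from rig import manip
c=load("w3")
k=lambda u,v,z:pt(c,190+u/6-.4,140+v/6-.4,z)
H=[k(u,v,.034) for u,v in [(226,68),(699,62),(693,511),(240,517)]]
print("holder",np.mean(H,0)); 
for i in range(4):
  d=H[(i+1)%4]-H[i]; print(np.linalg.norm(d),np.arctan2(d[1],d[0]))
a,b=k(468,290,.072),k(471,490,.072);print("key",a,b,(a+b)/2)
go(manip.state(),[.4808,.3025,.052],1.665)
E
```

```text
holder [0.48020294 0.30407743 0.034     ]
0.059113605990999206 1.671265128589564
0.05956473856902211 0.10987026557913603
0.059982438105560754 -1.468727622288578
0.059658871251171246 -3.046299431475265
key [0.46987704 0.30258898 0.072     ] [0.49285048 0.30510796 0.072     ] [0.48136376 0.30384847 0.072     ]
t 5.55 pos [0.4855 0.2972 0.1322] rpy [-1.567  0.006  1.658] F [ 0.  -0.7 -0.1] w 0.0601
 total units xyz [0.12 1.6  0.08] rows>= 1.6 turn units -0.07
```

>>> move_arm --pt "60 0.13 0.3 0.1 -0.1" --pt "60 0 0.4 0 0" --pt "60 0 0.4 0 0" --pt "60 0 0.3 0 0" --pt "60 0 0.1 0 0" --pt "60 0 0 0 0" --pt "60 0 0 0 0"

```text
time_s: 6.25
ee_pos: [0.4786, 0.3064, 0.0562]
eef_rot: [-1.572, 0.003, 1.673]
force: [-0.4, 0.7, -0.6]
gripper_width: 0.0602
```

```bash
python3 - <<'E'
from h import *
from rig import manip
go(manip.state(),[.4803,.304,.052],1.67)
E
```

```text
t 6.25 pos [0.4786 0.3064 0.0562] rpy [-1.572  0.003  1.673] F [-0.4  0.7 -0.6] w 0.0602
 total units xyz [-0.05  0.08 -0.03] rows>= 0.1 turn units 0.03
```

>>> move_arm --pt "60 -0.05 0.09 -0.04 0" --pt "60 0 0 0 0" --pt "60 0 0 0 0"

```text
time_s: 6.55
ee_pos: [0.482, 0.3045, 0.0529]
eef_rot: [-1.575, 0.002, 1.673]
force: [0.5, 0.8, 0.3]
gripper_width: 0.0602
```

```bash
python3 - <<'E'
from h import *
from rig import manip
go(manip.state(),[.4803,.304,.052],1.67)
snap(manip,"w4")
E
```

```text
t 6.55 pos [0.482  0.3045 0.0529] rpy [-1.575  0.002  1.673] F [0.5 0.8 0.3] w 0.0602
 total units xyz [-0.01  0.02  0.04] rows>= 0.0 turn units 0.03
caldrift [ 0.0001 -0.      0.    ]
```

View pics/w4.png

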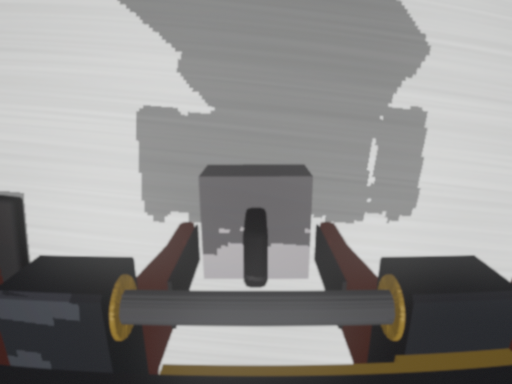

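The key at (256,245) is midway between the fingers, so I close on it.

>>> move_arm --pt "40 0 0 0 0" --pt "20 0 0 0 0" --pt "8 0 0 0 0" --pt "5 0 0 0 0" --pt "5 0 0 0 0" --pt "5 0 0 0 0" --pt "5 0 0 0 0" --force 35

```text
time_s: 7.3
ee_pos: [0.4824, 0.3045, 0.0535]
eef_rot: [-1.576, 0.002, 1.673]
force: [0.1, -0.3, -0.5]
gripper_width: 0.0107
```

```bash
python3 - <<'E'
from h import *
from rig import manip
go(manip.state(),[.4803,.304,.052],1.67)
snap(manip,"w5"); crop("pics/w5.png","pics/w5k.png",190,140,130,130,6)
E
```

```text
t 7.3 pos [0.4824 0.3045 0.0535] rpy [-1.576  0.002  1.673] F [ 0.1 -0.3 -0.5] w 0.0107
 total units xyz [-0.    0.03  0.04] rows>= 0.0 turn units 0.02
caldrift [-0.  0. -0.]
```

View pics/w5.png

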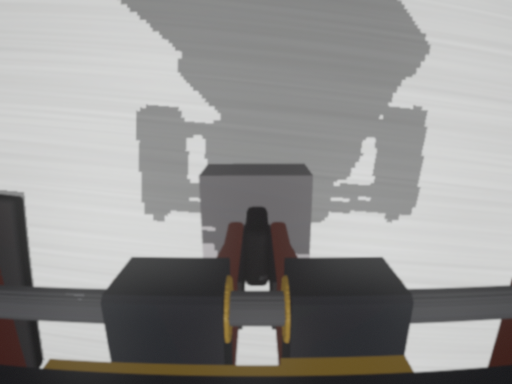

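View pics/w5k.png

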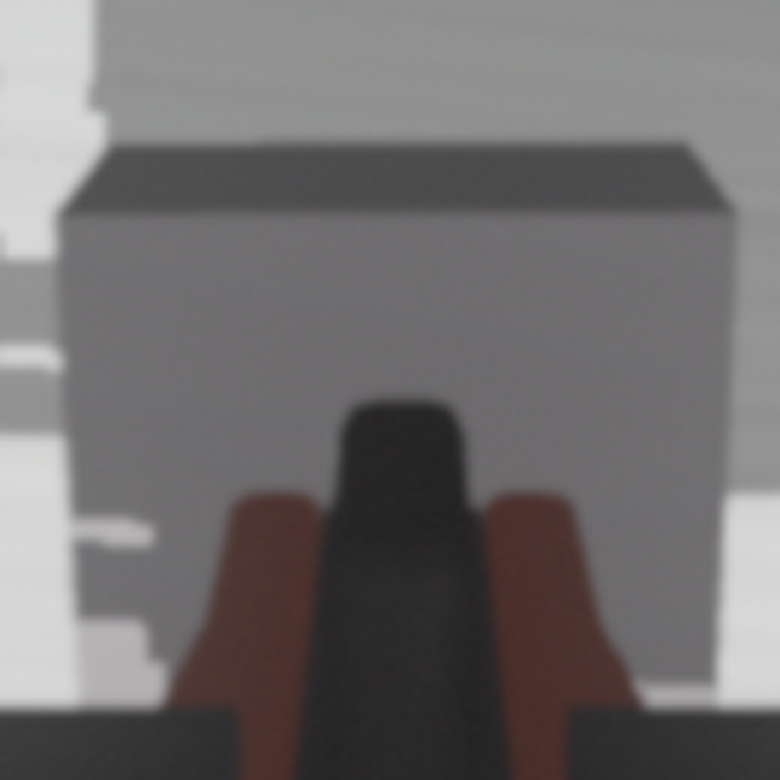

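```bash
python3 - <<'E'
from h import *
c=load("w5")
R=Ro.from_rotvec(c['rvec']).as_matrix()
# model of key at holder centre: project top face corners and lower edges
y=.103
for ctr in ([.4803,.304],[.4824,.3045]):
  for z in (.072,.034):
    P=[[ctr[0]+np.cos(y)*a,ctr[1]+np.sin(y)*a,z] for a in (-.014,.014)]
    print(ctr,z,((proj(c,P)+.4-[190,140])*6).round(0).tolist())
E
```

```text
[0.4803, 0.304] 0.072 [[395.0, 547.0], [396.0, 891.0]]
[0.4803, 0.304] 0.034 [[397.0, 387.0], [398.0, 673.0]]
[0.4824, 0.3045] 0.072 [[399.0, 575.0], [400.0, 916.0]]
[0.4824, 0.3045] 0.034 [[400.0, 410.0], [401.0, 694.0]]
```

>>> move_arm --pt "5 0 -0.15 0 0" --pt "5 0 -0.25 0 0" --pt "5 0 -0.3 0 0" --pt "5 0 -0.4 0 0" --pt "5 0 -0.4 0 0" --pt "5 0 -0.3 0 0" --pt "5 0 0 0 0" --pt "5 0 0 0 0"

```text
time_s: 8.15
ee_pos: [0.4821, 0.3054, 0.1532]
eef_rot: [-1.579, 0.001, 1.673]
force: [-0.1, -1.4, -0.2]
gripper_width: 0.0111
```

```bash
python3 - <<'E'
from h import *
from rig import manip
s=manip.state(); print(s['qpos'].round(2))
# tool target for slot (.5558,.1061) yaw tool 1.5708-.2
yw=1.371; off=.0021
xy=np.array([.5558,.1061])-off*np.array([-np.sin(yw),np.cos(yw)]); print(xy)
go(s,[*xy,.125],yw)
snap(manip,"w6"); crop("pics/w6.png","pics/w6k.png",190,140,130,130,6)
E
```

```text
[-0.04  0.53 -0.84  1.78  0.46  1.03  0.62]
[0.55785822 0.10568321]
t 8.15 pos [0.4821 0.3054 0.1532] rpy [-1.579e+00  1.000e-03  1.673e+00] F [-0.1 -1.4 -0.2] w 0.0111
 total units xyz [-4.13  0.58 -1.1 ] rows>= 4.1 turn units 2.89
caldrift [-0.0001 -0.     -0.0001]
```

View pics/w6k.png

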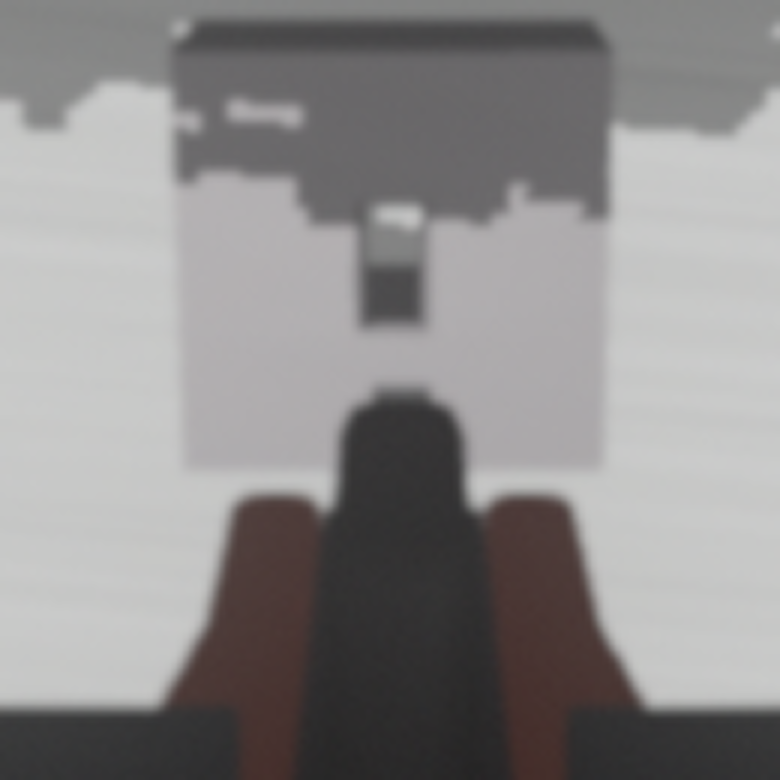

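```bash
python3 - <<'E'
from h import *
c=load("w6")
k=lambda u,v,z:pt(c,190+u/6-.4,140+v/6-.4,z)
H=[k(u,v,.034) for u,v in [(172,48),(610,47),(602,467),(186,470)]]
print("holder",np.mean(H,0)); 
for i in range(4):
  d=H[(i+1)%4]-H[i]; print(np.linalg.norm(d),np.arctan2(d[1],d[0]))
print(k(393,206,.034),k(393,326,.034))
E
```

```text
holder [0.47991576 0.30391107 0.034     ]
0.05912032057781717 1.6746670122300302
0.06008101999812064 0.10948723135257805
0.05939280744832212 -1.4612702301909244
0.06041599726183015 -3.036631048918234
[0.47174794 0.30316269 0.034     ] [0.48882652 0.30488369 0.034     ]
```

>>> move_arm --pt "5 -0.8 0 -0.2 0" --pt "5 -0.8 0 -0.2 0" --pt "5 -0.8 0 -0.2 0" --pt "5 -0.8 0 -0.25 0" --pt "5 -0.5 0 -0.2 0" --pt "5 0 0 0 1" --pt "5 0 0 0 1" --pt "5 0 0 0 0.9" --pt "5 0 0 0 0" --pt "5 0 0 0 0"

```text
time_s: 9.2
ee_pos: [0.5513, 0.1178, 0.1433]
eef_rot: [-1.564, 0.003, 1.363]
force: [-0.6, -0.4, -0.2]
gripper_width: 0.0109
```

```bash
python3 - <<'E'
from h import *
from rig import manip
s=manip.state(); print(s['qpos'].round(2))
go(s,[.5578,.1057,.125],1.371)
snap(manip,"w7")
E
```

```text
[ 0.26  0.51 -0.75  1.8   0.41  1.    0.71]
t 9.2 pos [0.5513 0.1178 0.1433] rpy [-1.564  0.003  1.363] F [-0.6 -0.4 -0.2] w 0.0109
 total units xyz [-0.21  0.36 -0.18] rows>= 0.4 turn units -0.07
caldrift [-0.0001  0.0001  0.0001]
```

View pics/w7.png

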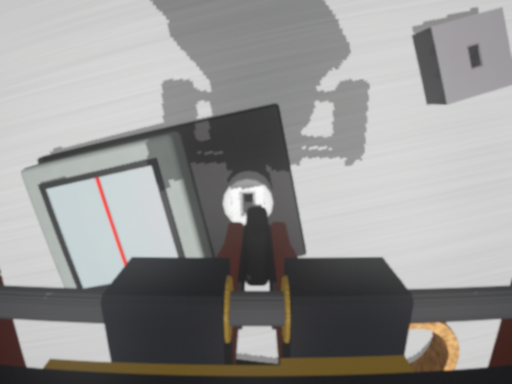

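```bash
python3 - <<'E'
from h import *
crop("pics/w7.png","pics/w7k.png",210,160,80,80,9)
E
```

```text
(no output)
```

View pics/w7k.png

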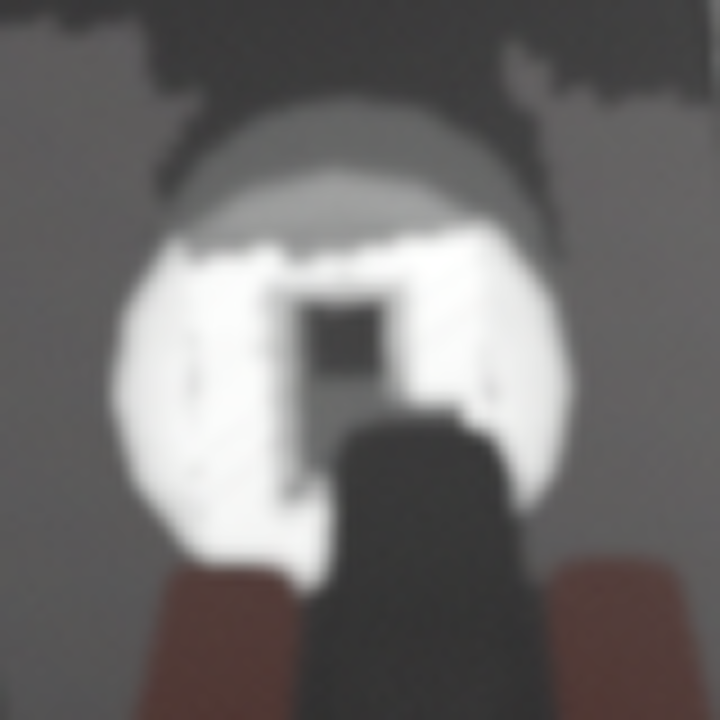

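```bash
python3 - <<'E'
from h import *
from rig import manip
c=load("w7")
k=lambda u,v,z=.045:pt(c,210+u/9-.45,160+v/9-.45,z)
a,b=k(112,388),k(575,385); print("barrel",a,b,(a+b)/2,np.linalg.norm(a-b))
th=np.linspace(0,2*np.pi,9)
ctr=np.array([.5558,.1061])
for ctr in ([.5558,.1061],[.554,.107]):
  P=[[ctr[0]+.02*np.cos(t),ctr[1]+.02*np.sin(t),.045] for t in th]
  q=(proj(c,P)+.45-[210,160])*9; print(q.round(0).tolist())
print("slot outer corners",k(270,287),k(408,287),k(283,503))
l=k(283,503)-k(270,287); print(np.linalg.norm(l),np.arctan2(l[1],l[0])); 
l2=k(300,470)-k(303,300)
print(np.arctan2(l2[1],l2[0]))
print("mid",(k(408,287)+k(283,503))/2)
print("tool yaw",manip.state()['eef_rot'])
E
```

```text
barrel [0.55182772 0.09013676 0.045     ] [0.55983446 0.12947131 0.045     ] [0.55583109 0.10980404 0.045     ] 0.04014118697923694
[[351.0, 607.0], [494.0, 514.0], [528.0, 349.0], [427.0, 206.0], [251.0, 174.0], [105.0, 273.0], [78.0, 440.0], [180.0, 577.0], [351.0, 607.0]]
[[356.0, 586.0], [500.0, 493.0], [534.0, 327.0], [433.0, 184.0], [256.0, 152.0], [110.0, 251.0], [83.0, 419.0], [185.0, 556.0], [356.0, 586.0]]
slot outer corners [0.54582225 0.10554548 0.045     ] [0.54826818 0.11714538 0.045     ] [0.56513126 0.10236345 0.045     ]
0.01956944726803148 -0.1633269272211851
-0.23577731631255758
mid [0.55669972 0.10975441 0.045     ]
tool yaw [-1.56394906  0.00249499  1.36307996]
```

```bash
python3 - <<'E'
from h import *
from rig import manip
go(manip.state(),[.5582,.1101,.115],1.371)
E
```

```text
t 9.25 pos [0.5513 0.1178 0.1433] rpy [-1.564  0.002  1.363] F [-0.7 -0.8 -0.8] w 0.0111
 total units xyz [-0.12  0.56 -0.17] rows>= 0.6 turn units -0.08
```

>>> move_arm --pt "5 -0.12 0.25 -0.17 0" --pt "5 0 0.2 0 0" --pt "5 0 0.1 0 0" --pt "5 0 0 0 0" --pt "5 0 0 0 0" --pt "5 0 0 0 0"

```text
time_s: 9.85
ee_pos: [0.5579, 0.1097, 0.1117]
eef_rot: [-1.561, 0.003, 1.368]
force: [0.9, -0.6, -0.3]
gripper_width: 0.0109
```

```bash
python3 - <<'E'
from h import *
from rig import manip
go(manip.state(),[.5582,.1101,.115],1.371)
snap(manip,"w8");crop("pics/w8.png","pics/w8k.png",200,160,110,110,7)
snap(manip,"s8","scene");crop("pics/s8.png","pics/s8k.png",270,160,80,60,8)
E
```

```text
t 9.85 pos [0.5579 0.1097 0.1117] rpy [-1.561  0.003  1.368] F [ 0.9 -0.6 -0.3] w 0.0109
 total units xyz [ 0.01 -0.07 -0.  ] rows>= 0.1 turn units -0.02
caldrift [-0.0001 -0.0001 -0.    ]
caldrift [0. 0. 0.]
```

View pics/w8k.png

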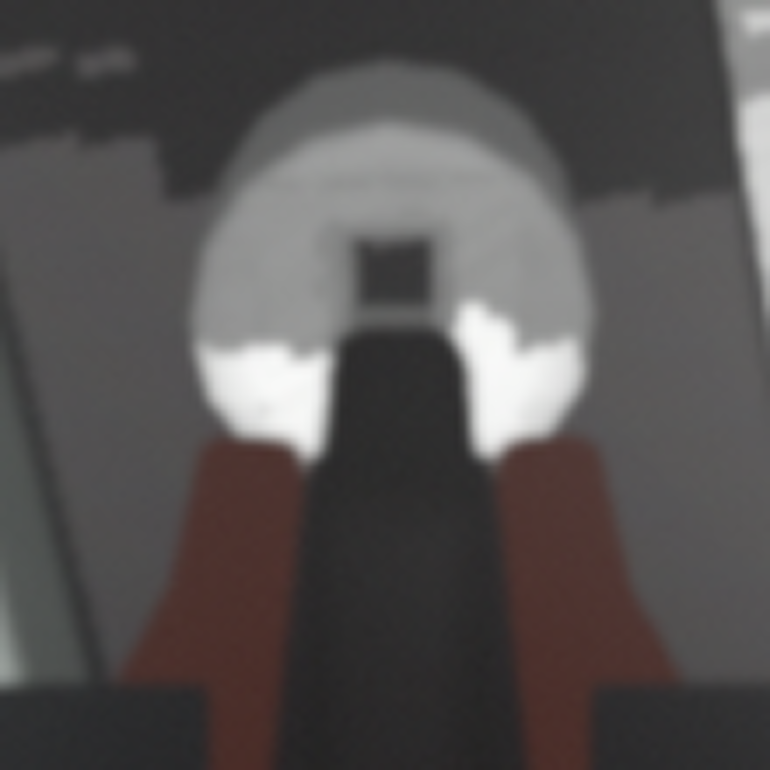

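View pics/s8k.png

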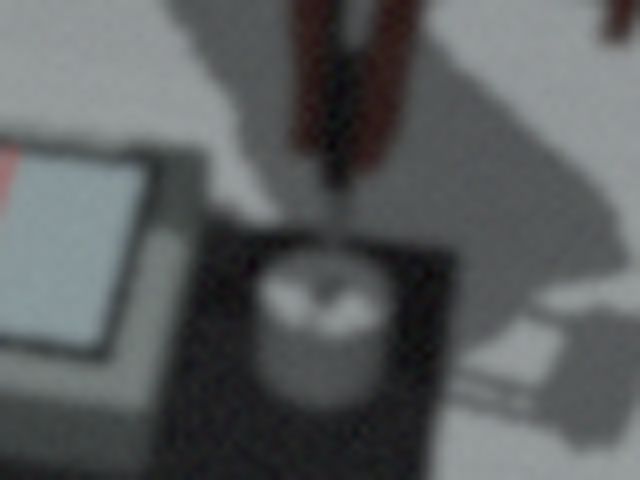

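```bash
python3 - <<'E'
from h import *
c=load("w8"); y=-.2
ctr=np.array([.5558,.1098]); ux=np.array([np.cos(y),np.sin(y)])
f=lambda p,z:((proj(c,[[*p,z]])+.45-[200,160])*7).round(0)[0]
print("barrel far",f(ctr-.02*ux,.045),"slot inner far",f(ctr-.00825*ux,.043),"outer",f(ctr-.01025*ux,.045))
# key model: tip/shoulder -x end at offsets
tcp=np.array([.5579,.1097]); zt=np.array([-np.sin(1.368),np.cos(1.368)])
for off in (0,.0021,.004):
  print(off,"shoulder far bottom",f(tcp+(off+.014)*zt,.1117-.0195),"blade",f(tcp+(off+.007)*zt,.1117-.0195))
c=load("w5"); 
f=lambda p,z:((proj(c,[[*p,z]])+.45-[190,140])*6).round(0)[0]
tcp=np.array([.4824,.3045]); zt=np.array([-np.sin(1.673),np.cos(1.673)])
for off in (0,.0021,.004): print("w5",off,f(tcp+(off+.014)*zt,.034))
E
```

```text
barrel far [393. 114.] slot inner far [394. 228.] outer [394. 213.]
0 shoulder far bottom [395. 343.] blade [395. 429.]
0.0021 shoulder far bottom [395. 317.] blade [395. 403.]
0.004 shoulder far bottom [395. 293.] blade [395. 380.]
w5 0 [401. 410.]
w5 0.0021 [401. 388.]
w5 0.004 [401. 368.]
```

>>> move_arm --pt "5 0 0.15 -0.04 0" --pt "5 0 0.15 0 0" --pt "5 0 0 0 0" --pt "5 0 0 0 0"

```text
time_s: 10.35
ee_pos: [0.5603, 0.1094, 0.096]
eef_rot: [-1.563, 0.002, 1.369]
force: [0.1, -0.3, -0.7]
gripper_width: 0.0108
```

```bash
python3 - <<'E'
from h import *
from rig import manip
go(manip.state(),[.5593,.1101,.095],1.371)
E
```

```text
t 10.35 pos [0.5603 0.1094 0.096 ] rpy [-1.563  0.002  1.369] F [ 0.1 -0.3 -0.7] w 0.0108
 total units xyz [0.01 0.02 0.02] rows>= 0.0 turn units -0.02
```

>>> move_arm --pt "5 0 0.1 0.02 0" --pt "5 0 0.1 0 0" --pt "5 0 0.1 0 0" --pt "5 0 0 0 0"

```text
time_s: 10.75
ee_pos: [0.559, 0.1096, 0.0797]
eef_rot: [-1.563, 0.003, 1.369]
force: [-0.8, -0.5, -0.6]
gripper_width: 0.0107
```

```bash
python3 - <<'E'
from h import *
from rig import manip
go(manip.state(),[.5593,.1101,.064],1.371)
E
```

```text
t 10.75 pos [0.559  0.1096 0.0797] rpy [-1.563  0.003  1.369] F [-0.8 -0.5 -0.6] w 0.0107
 total units xyz [ 0.01  0.31 -0.01] rows>= 0.3 turn units -0.02
```

>>> move_arm --pt "5 0 0.1 0 0" --pt "5 0 0.1 0 0" --pt "5 0 0.08 0 0" --pt "5 0 0.05 0 0" --pt "5 0 0 0 0"

```text
time_s: 11.25
ee_pos: [0.5596, 0.1098, 0.0647]
eef_rot: [-1.565, 0.004, 1.368]
force: [0.5, -0.3, -0.7]
gripper_width: 0.0109
```

```bash
python3 - <<'E'
from h import *
from rig import manip
go(manip.state(),[.5593,.1101,.064],1.371)
E
```

```text
t 11.25 pos [0.5596 0.1098 0.0647] rpy [-1.565  0.004  1.368] F [ 0.5 -0.3 -0.7] w 0.0109
 total units xyz [0.01 0.01 0.01] rows>= 0.0 turn units -0.02
```

Nominally home, but there is no contact force yet, so I push on until the shoulder makes contact.

>>> move_arm --pt "5 0 0.06 0 0" --pt "5 0 0.06 0 0" --pt "5 0 0.06 0 0"

```text
time_s: 11.55
ee_pos: [0.5601, 0.1099, 0.0641]
eef_rot: [-1.569, 0.009, 1.368]
force: [-11.2, -5.2, 34.7]
gripper_width: 0.0108
```

```bash
python3 - <<'E'
from h import *
from rig import manip
go(manip.state(),[.5593,.1101,.064],1.371)
snap(manip,"s9","scene");crop("pics/s9.png","pics/s9k.png",270,160,80,60,8)
E
```

```text
t 11.55 pos [0.5601 0.1099 0.0641] rpy [-1.569  0.009  1.368] F [-11.2  -5.2  34.7] w 0.0108
 total units xyz [0.   0.   0.02] rows>= 0.0 turn units -0.03
caldrift [0. 0. 0.]
```

View pics/s9k.png

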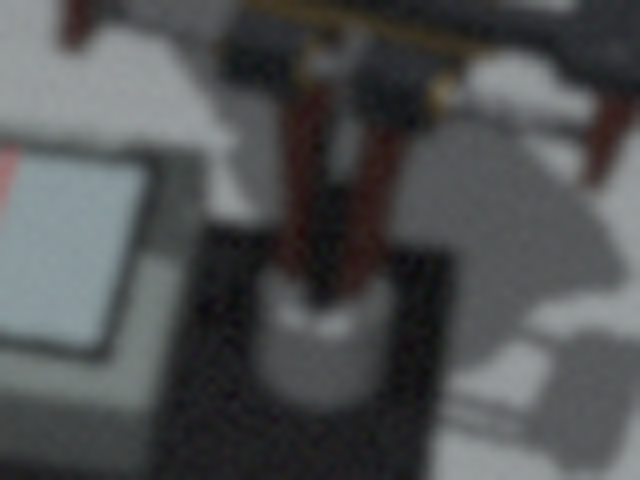

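>>> move_arm --pt "5 -0.005 -0.02 0 0.5" --pt "5 -0.005 0 0 1" --pt "5 -0.005 0 0 1" --pt "5 -0.005 0 0 1" --pt "5 -0.005 0 0 1" --pt "5 -0.005 0 0 1"

```text
time_s: 12.2
ee_pos: [0.5587, 0.1071, 0.066]
eef_rot: [-1.577, 0.01, 0.772]
force: [-1.6, -1.0, 2.9]
gripper_width: 0.0107
```

```bash
python3 - <<'E'
from h import *
from rig import manip
s=manip.state(); print(s['wrist_torque'].round(2))
go(s,[.559,.1085,.0641],0.1)
E
```

```text
[-0.14  0.29  0.04]
t 12.2 pos [0.5587 0.1071 0.066 ] rpy [-1.577  0.01   0.772] F [-1.6 -1.   2.9] w 0.0107
 total units xyz [0.02 0.04 0.02] rows>= 0.0 turn units 6.42
```

>>> move_arm --pt "5 -0.005 0.02 0 1" --pt "5 -0.005 0.01 0 1" --pt "5 -0.005 0 0 1" --pt "5 -0.005 0 0 1"

```text
time_s: 12.6
ee_pos: [0.5574, 0.1061, 0.0654]
eef_rot: [-1.582, 0.007, 0.336]
force: [-0.0, -1.0, 0.5]
gripper_width: 0.011
```

```bash
python3 - <<'E'
from h import *
from rig import manip
s=manip.state(); print(s['wrist_torque'].round(2))
go(s,[.559,.1085,.0641],0.1)
E
```

```text
[-0.07  0.14  0.05]
t 12.6 pos [0.5574 0.1061 0.0654] rpy [-1.582  0.007  0.336] F [-0.  -1.   0.5] w 0.011
 total units xyz [0.05 0.03 0.03] rows>= 0.0 turn units 2.25
```

>>> move_arm --pt "5 0 0.02 0 1" --pt "5 0 0.02 0 1" --pt "5 0 0 0 1"

```text
time_s: 12.9
ee_pos: [0.5563, 0.1061, 0.0646]
eef_rot: [-1.586, 0.004, 0.01]
force: [-1.7, 0.1, 0.9]
gripper_width: 0.0109
```

```bash
python3 - <<'E'
from h import *
from rig import manip
s=manip.state(); print(s['wrist_torque'].round(2))
go(s,[.559,.1085,.0641],0.1)
E
```

```text
[0.07 0.25 0.69]
t 12.9 pos [0.5563 0.1061 0.0646] rpy [-1.586  0.004  0.01 ] F [-1.7  0.1  0.9] w 0.0109
 total units xyz [0.05 0.01 0.05] rows>= 0.1 turn units -0.86
```

>>> move_arm --pt "5 0 0.06 0 0.7" --pt "5 0 0.06 0 0.5" --pt "5 0 0.04 0 0.3"

```text
time_s: 13.2
ee_pos: [0.5564, 0.1064, 0.0642]
eef_rot: [-1.59, -0.002, -0.15]
force: [-8.2, -2.3, 17.2]
gripper_width: 0.0123
```

```bash
python3 - <<'E'
from h import *
from rig import manip
s=manip.state(); print(s['wrist_torque'].round(2),s['qpos'].round(2))
go(s,[.559,.1085,.0641],0.1)
E
```

```text
[-0.59  1.84  0.95] [-0.06  0.53 -0.3   1.87  0.24  0.78 -0.65]
t 13.2 pos [0.5564 0.1064 0.0642] rpy [-1.59  -0.002 -0.15 ] F [-8.2 -2.3 17.2] w 0.0123
 total units xyz [0.04 0.   0.05] rows>= 0.0 turn units -2.39
```

>>> move_arm --pt "20 0 0 0 0" --pt "40 0 0 0 0" --pt "50 0 0 0 0" --pt "50 0 0 0 0" --pt "50 0 -0.5 0 0" --pt "50 0 -0.8 0 0" --pt "50 0 -0.8 0 0" --pt "80 0 -0.5 0.5 0" --pt "80 0 0 0 0" --pt "80 0 0 0 0"

```text
time_s: 14.2
ee_pos: [0.5596, 0.1335, 0.1949]
eef_rot: [-1.591, 0.003, -0.151]
force: [-0.2, -0.6, -1.0]
gripper_width: 0.0705
```

```bash
python3 - <<'E'
from h import *
from rig import manip
s=manip.state(); print(s['wrist_torque'].round(2),s['qpos'].round(2))
go(s,[.559,.1085,.0641],0.1)
snap(manip,"t10","top");crop("pics/t10.png","pics/t10k.png",180,170,100,75,8)
snap(manip,"s10","scene");crop("pics/s10.png","pics/s10k.png",270,160,80,60,8)
snap(manip,"w10")
E
```

```text
[-0.05 -0.03 -0.02] [-0.06  0.39 -0.35  1.74  0.17  1.05 -0.62]
t 14.2 pos [0.5596 0.1335 0.1949] rpy [-1.591  0.003 -0.151] F [-0.2 -0.6 -1. ] w 0.0705
 total units xyz [ 0.07  2.63 -0.44] rows>= 2.6 turn units -2.40
caldrift [0. 0. 0.]
caldrift [0. 0. 0.]
caldrift [ 0.0004 -0.0003  0.0001]
```

View pics/w10.png

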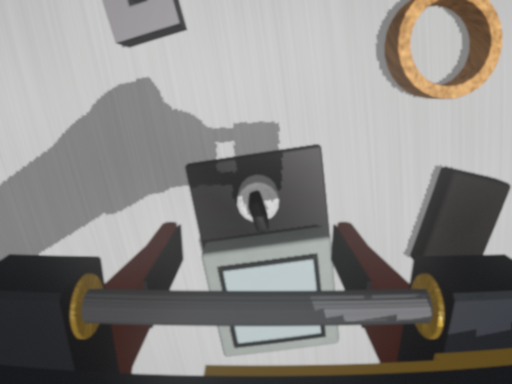

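View pics/s10k.png

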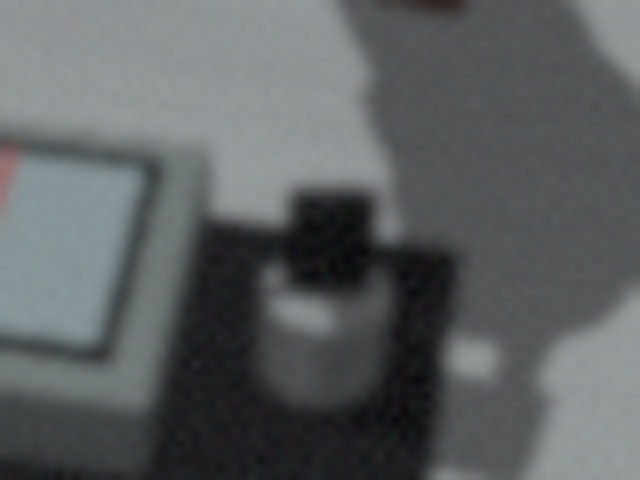

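```bash
python3 - <<'E'
from h import *
from rig import manip
snap(manip,"w11")
crop("pics/w11.png","pics/w11k.png",220,160,80,80,9)
E
```

```text
caldrift [ 0.0002 -0.0001  0.0001]
```

View pics/w11k.png

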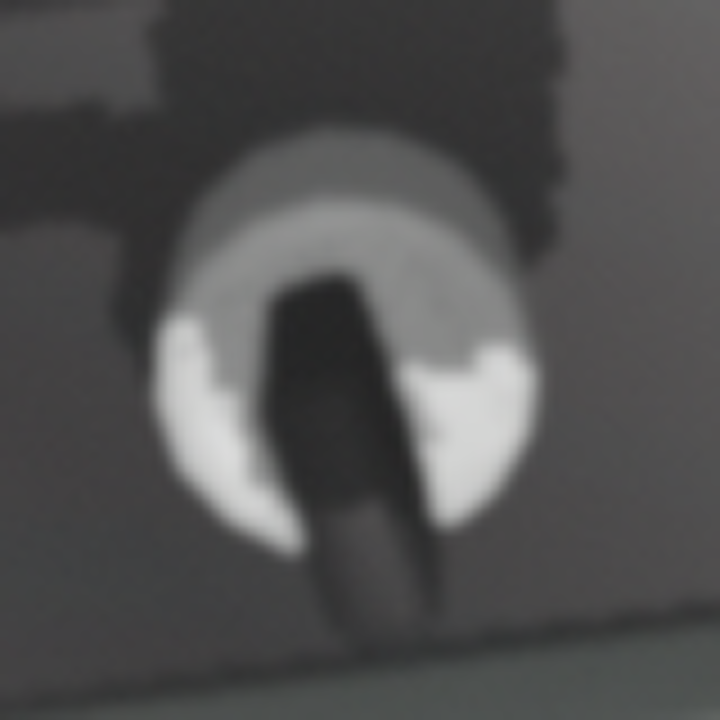

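```bash
python3 - <<'E'
from h import *
c=load("w11"); im=cv2.imread("pics/w11k.png"); outs=[]
ctr=np.array([.5563,.1098])
for y in (-1.19,-1.29,-1.39,-1.49):
  o=im.copy(); u=np.array([np.cos(y),np.sin(y)]); v=np.array([-u[1],u[0]])
  for z,col in ((.083,(0,255,0)),(.045,(0,0,255))):
    P=[[*(ctr+a*.014*u+b*.0055*v),z] for a,b in((1,1),(1,-1),(-1,-1),(-1,1))]
    q=((proj(c,P)+.45-[220,160])*9).astype(int); cv2.polylines(o,[q],True,col,1)
  P=[[ctr[0]+.02*np.cos(t),ctr[1]+.02*np.sin(t),.045] for t in np.linspace(0,6.28,40)]
  cv2.polylines(o,[((proj(c,P)+.45-[220,160])*9).astype(int)],True,(255,0,0),1)
  outs.append(o[150:720,100:600])
cv2.imwrite("pics/ov.png",cv2.resize(np.vstack([np.hstack(outs[:2]),np.hstack(outs[2:])]),None,fx=.52,fy=.52,interpolation=cv2.INTER_AREA))
E
```

```text
(no output)
```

View pics/ov.png

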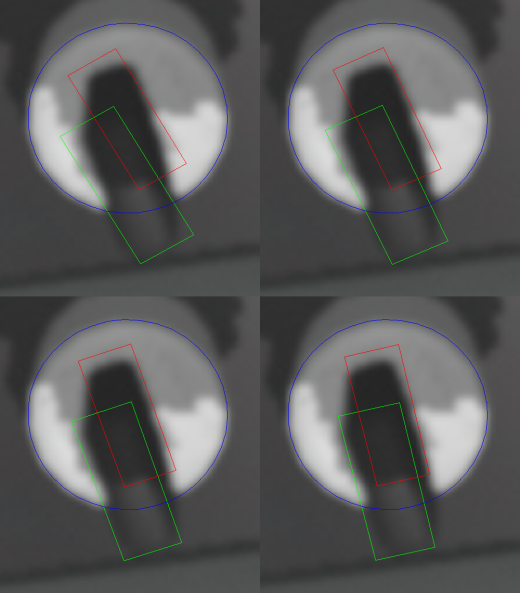

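```bash
python3 - <<'E'
from h import *
from rig import manip
go(manip.state(),[.515,-.215,.25],-.7)
E
```

```text
t 14.4 pos [0.5589 0.1333 0.1938] rpy [-1.592  0.005 -0.151] F [-0.3 -0.9  0.1] w 0.0796
 total units xyz [ 0.18 -0.98 -7.04] rows>= 7.0 turn units 5.24
```

>>> move_arm --pt "85 0 -0.3 -0.5 0" --pt "85 0 -0.3 -0.8 0" --pt "85 0 -0.2 -0.9 0" --pt "85 0 -0.1 -0.9 0" --pt "85 0 -0.1 -0.9 0" --pt "85 0 0 -0.9 0" --pt "85 0.1 0 -0.9 0" --pt "85 0.1 0 -0.8 0" --pt "85 0 0 -0.4 0" --pt "85 0 0 0 0.9" --pt "85 0 0 0 0.9" --pt "85 0 0 0 0.9" --pt "85 0 0 0 0.9" --pt "85 0 0 0 0.9" --pt "85 0 0 0 0.7" --pt "85 0 0 0 0" --pt "85 0 0 0 0"

```text
time_s: 16.1
ee_pos: [0.5016, -0.2358, 0.234]
eef_rot: [-1.61, 0.02, -0.728]
force: [0.5, 0.2, 0.3]
gripper_width: 0.0852
```

```bash
python3 - <<'E'
from h import *
from rig import manip
s=manip.state(); print(s['qpos'].round(2))
go(s,[.515,-.215,.25],-.7)
snap(manip,"w12")
E
```

```text
[ 0.4   0.31 -0.09  1.74  0.06  1.13 -0.43]
t 16.1 pos [ 0.5016 -0.2358  0.234 ] rpy [-1.61   0.02  -0.728] F [0.5 0.2 0.3] w 0.0852
 total units xyz [-0.08 -0.34  0.48] rows>= 0.5 turn units -0.27
caldrift [0.0001 0.     0.    ]
```

View pics/w12.png

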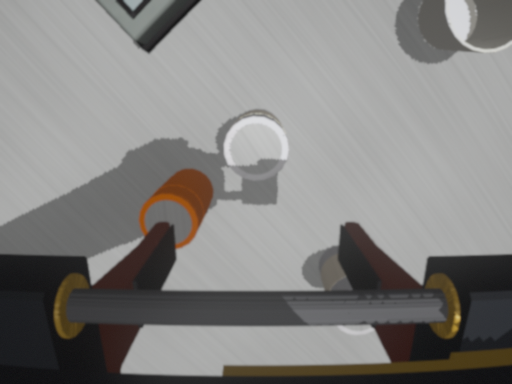

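```bash
python3 - <<'E'
from h import *
from rig import manip
crop("pics/w12.png","pics/w12k.png",210,100,90,90,8)
c=load("w12"); print("A",pt(c,256,148,.1)); R=Ro.from_euler('xyz',manip.state()['eef_rot']).as_matrix(); print("tool y",R[:,1].round(3))
E
```

```text
A [ 0.51736345 -0.21355546  0.1       ]
tool y [-0.041 -0.016 -0.999]
```

View pics/w12k.png

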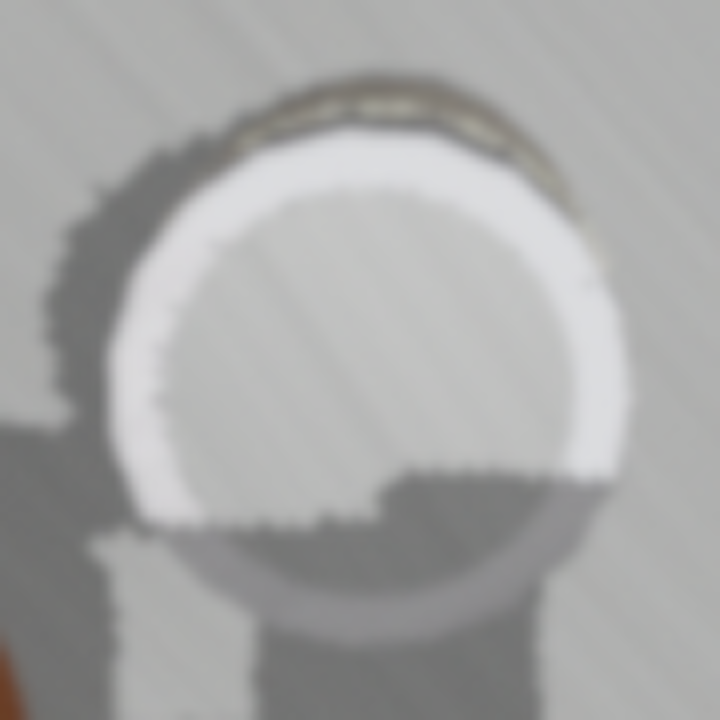

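```bash
python3 - <<'E'
from h import *
from rig import manip
s=manip.state()
go(s,[.5172,-.2138,.234],-.7); go(s,[.5172,-.2138,.052],-.7)
E
```

```text
t 16.15 pos [ 0.5016 -0.2358  0.234 ] rpy [-1.61   0.02  -0.728] F [-0.3 -0.4  0.2] w 0.0851
 total units xyz [-0.06 -0.02  0.54] rows>= 0.5 turn units -0.27
t 16.15 pos [ 0.5016 -0.2358  0.234 ] rpy [-1.61   0.02  -0.728] F [-0.3 -0.4  0.2] w 0.0851
 total units xyz [0.01 3.62 0.68] rows>= 3.6 turn units -0.27
```

>>> move_arm --pt "85 -0.06 0 0.3 0" --pt "85 0 0 0.24 0" --pt "85 0 0.3 0 0" --pt "85 0 0.4 0.03 0" --pt "85 0 0.4 0.03 0" --pt "85 0 0.2 0.02 0" --pt "85 0 0 0 0"

```text
time_s: 16.85
ee_pos: [0.523, -0.204, 0.1661]
eef_rot: [-1.606, 0.019, -0.717]
force: [0.9, -0.8, 0.1]
gripper_width: 0.0848
```

```bash
python3 - <<'E'
from h import *
from rig import manip
s=manip.state()
go(s,[.5172,-.2138,.052],-.7)
snap(manip,"w13")
E
```

```text
t 16.85 pos [ 0.523  -0.204   0.1661] rpy [-1.606  0.019 -0.717] F [ 0.9 -0.8  0.1] w 0.0848
 total units xyz [ 0.08  2.29 -0.14] rows>= 2.3 turn units -0.16
caldrift [-0.0004  0.0001  0.0003]
```

View pics/w13.png

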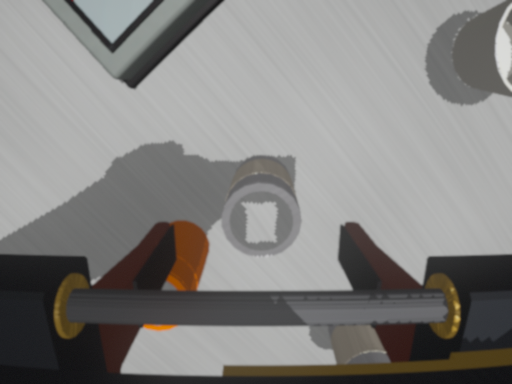

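```bash
python3 - <<'E'
from h import *
c=load("w13"); print(pt(c,262,218.5,.1))
E
```

```text
[ 0.51854719 -0.21306246  0.1       ]
```

>>> move_arm --pt "85 0.08 0.2 -0.2 0" --pt "85 0 0.2 0 0" --pt "85 0 0 0 0" --pt "85 0 0 0 0"

```text
time_s: 17.3
ee_pos: [0.5199, -0.2164, 0.1476]
eef_rot: [-1.605, 0.015, -0.718]
force: [-0.1, -0.3, -0.2]
gripper_width: 0.0852
```

```bash
python3 - <<'E'
from h import *
from rig import manip
s=manip.state()
go(s,[.5172,-.2138,.052],-.7)
E
```

```text
t 17.3 pos [ 0.5199 -0.2164  0.1476] rpy [-1.605  0.015 -0.718] F [-0.1 -0.3 -0.2] w 0.0852
 total units xyz [-0.05  1.91  0.07] rows>= 1.9 turn units -0.17
```

>>> move_arm --pt "85 -0.05 0.4 0.03 0" --pt "85 0 0.5 0.02 0" --pt "85 0 0.5 0.02 0" --pt "85 0 0.4 0 0" --pt "85 0 0.2 0 0" --pt "85 0 0 0 0" --pt "85 0 0 0 0"

```text
time_s: 18.0
ee_pos: [0.5203, -0.2149, 0.0483]
eef_rot: [-1.602, 0.008, -0.719]
force: [0.2, 0.3, 0.1]
gripper_width: 0.0848
```

```bash
python3 - <<'E'
from h import *
from rig import manip
s=manip.state()
go(s,[.518,-.2135,.052],-.7)
snap(manip,"w14")
E
```

```text
t 18.0 pos [ 0.5203 -0.2149  0.0483] rpy [-1.602  0.008 -0.719] F [0.2 0.3 0.1] w 0.0848
 total units xyz [-0.05 -0.07 -0.01] rows>= 0.1 turn units -0.18
caldrift [-0.0001  0.0001 -0.    ]
```

View pics/w14.png

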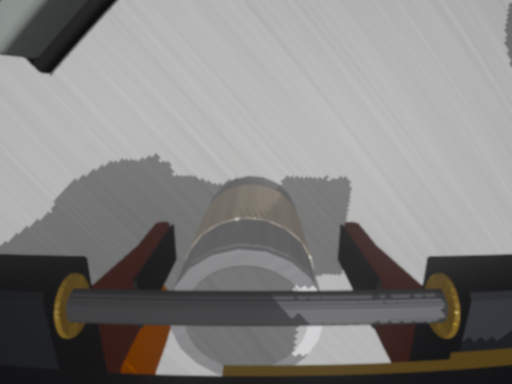

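>>> move_arm --pt "75 -0.05 0 0 0" --pt "62 0 0 0 0" --pt "52 0 0 0 0" --pt "50 0 0 0 0" --pt "50 0 0 0 0" --pt "50 0 0 0 0" --force 35

```text
time_s: 18.65
ee_pos: [0.5199, -0.2136, 0.0516]
eef_rot: [-1.6, 0.003, -0.719]
force: [-0.2, 0.6, -1.4]
gripper_width: 0.0565
```

```bash
python3 - <<'E'
from h import *
from rig import manip
s=manip.state()
go(s,[.518,-.2135,.052],-.7)
E
```

```text
t 18.65 pos [ 0.5199 -0.2136  0.0516] rpy [-1.6    0.003 -0.719] F [-0.2  0.6 -1.4] w 0.0565
 total units xyz [-0.03 -0.01 -0.02] rows>= 0.0 turn units -0.18
```

>>> move_arm --pt "50 0 -0.1 0 0" --pt "50 0 -0.25 0 0" --pt "50 0 -0.25 0 0" --pt "50 0 -0.2 0 0" --pt "50 0 -0.1 0 0" --pt "50 0 0 0 0" --pt "50 0 0 0 0" --pt "50 0 0 0 0" --pt "50 0 0 0 0"

```text
time_s: 19.55
ee_pos: [0.5212, -0.2128, 0.1013]
eef_rot: [-1.599, 0.002, -0.719]
force: [0.2, -0.0, -1.2]
gripper_width: 0.0567
```

```bash
python3 - <<'E'
from h import *
from rig import manip
F=[]
for i in range(6):
  s=manip.state(); F.append(np.r_[s['force'],s['joint_torque'][[1,3]]]); c=snap(manip,"w15")
print(np.array(F).round(2)); print(np.mean(F,0))
go(s,[.518,-.2135,.052],-.7)
E
```

```text
caldrift [ 0.0001 -0.      0.    ]
caldrift [-0.  0.  0.]
caldrift [-0.0001  0.      0.    ]
caldrift [-0.0001  0.     -0.    ]
caldrift [-0.0001  0.      0.    ]
caldrift [-0.  0.  0.]
[[ 2.000e-01 -3.000e-02 -1.170e+00 -5.743e+01 -2.396e+01]
 [-5.600e-01 -6.700e-01 -1.510e+00 -5.743e+01 -2.400e+01]
 [ 2.300e-01 -8.000e-02 -1.490e+00 -5.729e+01 -2.389e+01]
 [-1.100e+00  2.700e-01 -1.980e+00 -5.722e+01 -2.385e+01]
 [ 2.000e-01 -4.200e-01 -2.150e+00 -5.717e+01 -2.384e+01]
 [-1.600e-01 -6.000e-01 -1.580e+00 -5.714e+01 -2.384e+01]]
[ -0.19790452  -0.25599211  -1.64617972 -57.2800082  -23.89455736]
t 19.8 pos [ 0.5213 -0.2128  0.1014] rpy [-1.599  0.002 -0.719] F [-0.2 -0.6 -1.6] w 0.0563
 total units xyz [-0.04  0.99 -0.03] rows>= 1.0 turn units -0.18
```

View pics/w15.png

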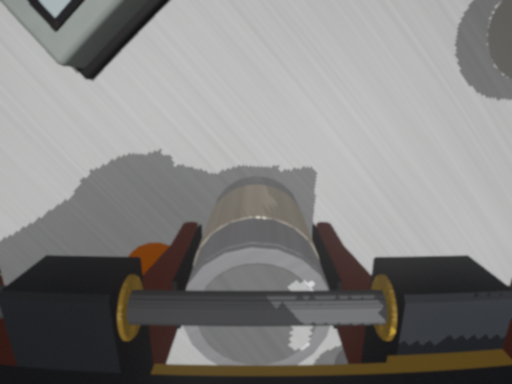

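>>> move_arm --pt "50 0 0.2 0 0" --pt "50 0 0.25 0 0" --pt "50 0 0.2 0 0" --pt "50 0 0.15 0 0" --pt "50 0 0.05 0 0" --pt "50 0 0 0 0"

```text
time_s: 20.45
ee_pos: [0.5194, -0.2134, 0.0537]
eef_rot: [-1.6, 0.004, -0.719]
force: [0.9, 0.1, -1.6]
gripper_width: 0.0565
```

```bash
python3 - <<'E'
from h import *
from rig import manip
s=manip.state()
go(s,[.5199,-.2136,.0516],-.7)
E
```

```text
t 20.45 pos [ 0.5194 -0.2134  0.0537] rpy [-1.6    0.004 -0.719] F [ 0.9  0.1 -1.6] w 0.0565
 total units xyz [0.01 0.04 0.  ] rows>= 0.0 turn units -0.18
```

>>> move_arm --pt "50 0 0.03 0 0" --pt "50 0 0.02 0 0" --pt "50 0 0.02 0 0"

```text
time_s: 20.75
ee_pos: [0.5196, -0.2134, 0.0513]
eef_rot: [-1.6, 0.004, -0.719]
force: [-5.4, 3.2, 13.9]
gripper_width: 0.0568
```

```bash
python3 - <<'E'
from h import *
from rig import manip
s=manip.state()
go(s,[.5199,-.2136,.0516],-.7)
E
```

```text
t 20.75 pos [ 0.5196 -0.2134  0.0513] rpy [-1.6    0.004 -0.719] F [-5.4  3.2 13.9] w 0.0568
 total units xyz [ 0.01 -0.01  0.  ] rows>= 0.0 turn units -0.18
```

>>> move_arm --pt "50 0 -0.005 0 0" --pt "62 0 0 0 0" --pt "75 0 0 0 0" --pt "86 0 0 0 0" --pt "86 0 0 0 0" --pt "86 0 -0.3 0 0" --pt "86 0 -0.5 0 0" --pt "86 0 -0.5 0 0" --pt "86 0 -0.5 0 0" --pt "86 0 -0.5 0 0" --pt "86 0 -0.5 0 0" --pt "86 0 -0.4 0 0" --pt "86 0 0 0 0" --pt "86 0 0 0 0"

```text
time_s: 22.15
ee_pos: [0.5234, -0.2103, 0.218]
eef_rot: [-1.599, 0.003, -0.719]
force: [-0.3, 0.9, -0.1]
gripper_width: 0.0859
```

```bash
python3 - <<'E'
from h import *
from rig import manip
F=[]
for i in range(6):
  s=manip.state(); F.append(np.r_[s['force'],s['joint_torque'][[1,3]]]); c=snap(manip,"w16")
print(np.mean(F,0),s['qpos'].round(2))
s=manip.state()
go(s,[.4836,-.405,.2],-.7)
E
```

```text
caldrift [-0.  0. -0.]
caldrift [ 0.0004 -0.0002  0.    ]
caldrift [ 0.0003 -0.0002  0.0001]
caldrift [ 0.0001 -0.0001  0.0001]
caldrift [-0.      0.      0.0001]
caldrift [-0.0001  0.      0.    ]
[ -0.22632519   0.1417399   -0.13650744 -52.71776676 -28.27611387] [ 0.36  0.33 -0.1   1.75  0.07  1.08 -0.49]
t 22.45 pos [ 0.523  -0.2102  0.2172] rpy [-1.6    0.004 -0.719] F [-0.5 -0.5  0.5] w 0.0857
 total units xyz [ 1.97  0.44 -3.44] rows>= 3.4 turn units -0.18
```

View pics/w16.png

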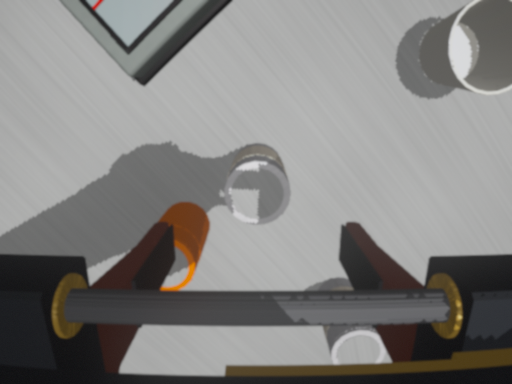

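Tin A stands upright again at (258,192). It weighed about 1.5 N, or roughly 0.15 kg. Next is tin B.

```bash
python3 - <<'E'
from h import *
c=load("w16"); print(pt(c,358.5,346.5,.1))
E
```

```text
[ 0.4893879  -0.40140264  0.1       ]
```

>>> move_arm --pt "86 0.25 0 -0.4 0" --pt "86 0.28 0 -0.5 0" --pt "86 0.28 0 -0.5 0" --pt "86 0.28 0 -0.5 0" --pt "86 0.28 0 -0.5 0" --pt "86 0.28 0 -0.5 0" --pt "86 0.25 0 -0.4 0" --pt "86 0 0 0 0" --pt "86 0 0 0 0" --pt "86 0 0 0 0"

```text
time_s: 23.45
ee_pos: [0.4837, -0.4006, 0.2145]
eef_rot: [-1.601, 0.015, -0.715]
force: [1.3, 0.2, 0.6]
gripper_width: 0.0861
```

```bash
python3 - <<'E'
from h import *
from rig import manip
s=manip.state()
go(s,[.4836,-.405,.2],-.7)
snap(manip,"w17")
E
```

```text
t 23.45 pos [ 0.4837 -0.4006  0.2145] rpy [-1.601  0.015 -0.715] F [1.3 0.2 0.6] w 0.0861
 total units xyz [ 0.06  0.29 -0.06] rows>= 0.3 turn units -0.14
caldrift [0.0001 0.0001 0.0001]
```

View pics/w17.png

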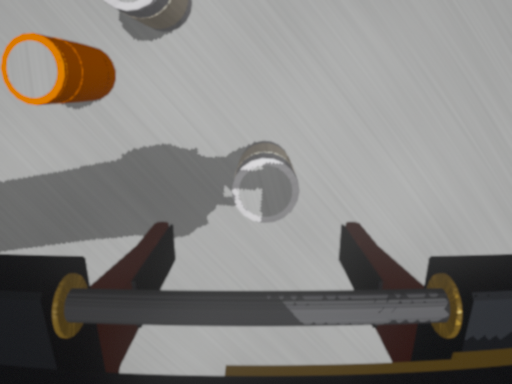

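Tin B is at (266,189), with a plain white rim. The orange tin is at (32,69) and tin A at the top edge near (150,5).

```bash
python3 - <<'E'
from h import *
from rig import manip
c=load("w17"); p=pt(c,265.5,188.5,.1); print(p)
go(manip.state(),[p[0],p[1],.052])
E
```

```text
[ 0.48674329 -0.40575658  0.1       ]
t 23.5 pos [ 0.484  -0.4001  0.2146] rpy [-1.601  0.015 -0.714] F [ 1.2  0.8 -0.4] w 0.0859
 total units xyz [0.16 3.25 0.05] rows>= 3.2
```

>>> move_arm --pt "86 0.16 0.3 0 0" --pt "86 0 0.4 0.02 0" --pt "86 0 0.4 0.01 0" --pt "86 0 0.3 0 0" --pt "86 0 0.1 0 0" --pt "86 0 0 0 0"

```text
time_s: 24.1
ee_pos: [0.4932, -0.4003, 0.133]
eef_rot: [-1.598, 0.015, -0.705]
force: [-0.5, 0.4, 0.0]
gripper_width: 0.0861
```

```bash
python3 - <<'E'
from h import *
from rig import manip
go(manip.state(),[.4867,-.4055,.052])
E
```

```text
t 24.1 pos [ 0.4932 -0.4003  0.133 ] rpy [-1.598  0.015 -0.705] F [-0.5  0.4  0. ] w 0.0861
 total units xyz [-0.01  1.62 -0.12] rows>= 1.6
```

>>> move_arm --pt "86 0 0.3 -0.12 0" --pt "86 0 0.4 0 0" --pt "86 0 0.4 0 0" --pt "86 0 0.3 0 0" --pt "86 0 0.1 0 0" --pt "86 0 0 0 0" --pt "86 0 0 0 0"

```text
time_s: 24.8
ee_pos: [0.4877, -0.4085, 0.0556]
eef_rot: [-1.599, 0.01, -0.705]
force: [-0.1, 0.5, 0.4]
gripper_width: 0.0864
```

```bash
python3 - <<'E'
from h import *
from rig import manip
go(manip.state(),[.4867,-.4055,.052])
snap(manip,"w18")
E
```

```text
t 24.8 pos [ 0.4877 -0.4085  0.0556] rpy [-1.599  0.01  -0.705] F [-0.1  0.5  0.4] w 0.0864
 total units xyz [-0.05  0.07  0.03] rows>= 0.1 
caldrift [-0.0001  0.     -0.    ]
```

View pics/w18.png

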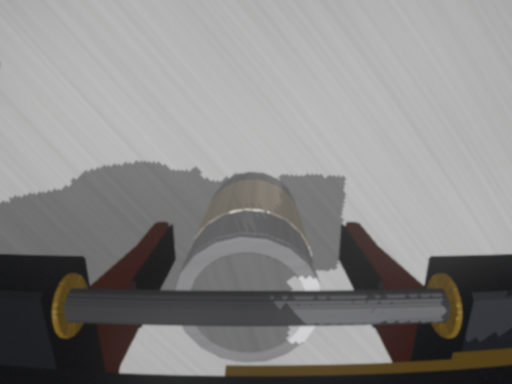

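>>> move_arm --pt "75 -0.05 0.04 0.03 0" --pt "62 0 0 0 0" --pt "52 0 0 0 0" --pt "50 0 0 0 0" --pt "50 0 0 0 0" --pt "50 0 0 0 0" --force 45

```text
time_s: 25.45
ee_pos: [0.4877, -0.406, 0.056]
eef_rot: [-1.598, 0.006, -0.705]
force: [0.2, -0.3, -0.9]
gripper_width: 0.0551
```

```bash
python3 - <<'E'
from h import *
from rig import manip
go(manip.state(),[.4867,-.4055,.052])
E
```

```text
t 25.45 pos [ 0.4877 -0.406   0.056 ] rpy [-1.598  0.006 -0.705] F [ 0.2 -0.3 -0.9] w 0.0551
 total units xyz [-0.02  0.08 -0.  ] rows>= 0.1
```

>>> move_arm --pt "50 0 -0.1 0 0" --pt "50 0 -0.25 0 0" --pt "50 0 -0.25 0 0" --pt "50 0 -0.2 0 0" --pt "50 0 -0.1 0 0" --pt "50 0 0 0 0" --pt "50 0 0 0 0" --pt "50 0 0 0 0" --pt "50 0 0 0 0"

```text
time_s: 26.35
ee_pos: [0.4879, -0.4045, 0.1039]
eef_rot: [-1.598, 0.009, -0.705]
force: [0.5, 0.4, -4.6]
gripper_width: 0.055
```

```bash
python3 - <<'E'
from h import *
from rig import manip
F=[]
for i in range(6):
  s=manip.state(); F.append(np.r_[s['force'],s['joint_torque'][[1,3]]]); c=snap(manip,"w19")
print(np.array(F).round(2)); print(np.mean(F,0))
go(s,[.4867,-.4055,.052])
E
```

```text
caldrift [ 0.0001 -0.      0.    ]
caldrift [-0.  0.  0.]
caldrift [-0.0001  0.     -0.    ]
caldrift [-0.0001  0.     -0.    ]
caldrift [-0.0001  0.     -0.    ]
caldrift [-0.0001  0.     -0.    ]
[[ 4.500e-01  4.100e-01 -4.610e+00 -6.764e+01 -2.691e+01]
 [-3.700e-01 -4.100e-01 -5.180e+00 -6.768e+01 -2.697e+01]
 [-3.900e-01  1.010e+00 -5.540e+00 -6.751e+01 -2.684e+01]
 [ 3.000e-02  1.500e-01 -4.750e+00 -6.741e+01 -2.679e+01]
 [-4.700e-01 -5.800e-01 -4.610e+00 -6.736e+01 -2.677e+01]
 [ 7.500e-01  4.200e-01 -5.550e+00 -6.732e+01 -2.677e+01]]
[ 5.58344214e-04  1.67010792e-01 -5.03902946e+00 -6.74865830e+01
 -2.68410751e+01]
t 26.6 pos [ 0.488  -0.4046  0.104 ] rpy [-1.598  0.008 -0.705] F [ 0.7  0.4 -5.6] w 0.0549
 total units xyz [ 0.    1.04 -0.  ] rows>= 1.0
```

View pics/w19.png

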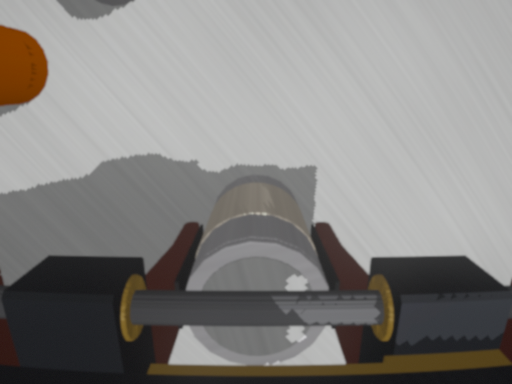

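```bash
python3 - <<'E'
from h import *
crop("pics/w11.png","pics/w11g.png",190,225,160,130,5)
from rig import manip
go(manip.state(),[.555,-.001,.26])
E
```

```text
t 26.65 pos [ 0.4881 -0.4046  0.1041] rpy [-1.598  0.008 -0.705] F [-0.2 -0.2 -5.3] w 0.0549
 total units xyz [-4.24 -3.27  6.93] rows>= 6.9
```

View pics/w11g.png

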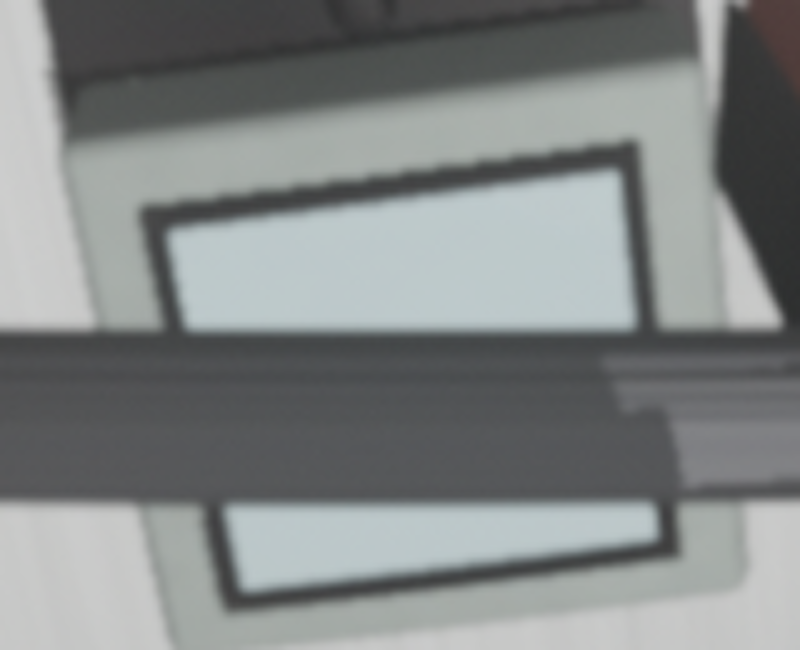

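```bash
python3 - <<'E'
from h import *
c=load("w11")
k=lambda u,v,z=.0465:pt(c,190+u/5-.4,225+v/5-.4,z)
for L in ([(168,227),(621,168),(660,540),(240,593)],[(143,210),(638,143),(679,553),(230,610)]):
  H=[k(*p) for p in L]; print("glass",np.mean(H,0))
  for i in range(4):
    d=H[(i+1)%4]-H[i]; print(np.linalg.norm(d),np.arctan2(d[1],d[0]))
E
```

```text
glass [ 0.55637972 -0.00080793  0.0465    ]
0.09065580638931042 -0.005324575242462522
0.09034373043384933 -1.573406934075097
0.09150674172476439 -3.1402674657817347
0.09095389505969284 1.558834026993637
glass [ 0.55648842 -0.00055736  0.0465    ]
0.0987430941705205 -0.00032624311134974555
0.09938454057131853 -1.5739035572003814
0.09823968052298747 -3.1389786993243436
0.0996732594109931 1.572752056671413
```

>>> move_arm --pt "50 0 -0.3 0 0" --pt "50 0 -0.5 0 0" --pt "50 0 -0.6 0 0" --pt "50 0 -0.6 0 0" --pt "50 0 -0.6 0 0" --pt "50 0 -0.4 0 0" --pt "50 0 0 0 0" --pt "50 -0.2 0 0.3 0" --pt "50 -0.3 0 0.5 0" --pt "50 -0.3 0 0.5 0" --pt "50 -0.3 0 0.5 0" --pt "50 -0.3 0 0.5 0" --pt "50 -0.3 0 0.5 0" --pt "50 -0.3 0 0.5 0" --pt "50 -0.3 0 0.5 0" --pt "50 -0.3 0 0.5 0" --pt "50 -0.3 0 0.5 0" --pt "50 -0.3 0 0.5 0" --pt "50 -0.2 0 0.3 0" --pt "50 0 0 0 0"

```text
time_s: 28.65
ee_pos: [0.5353, -0.0551, 0.2474]
eef_rot: [-1.604, 0.024, -0.701]
force: [0.4, 0.0, -5.2]
gripper_width: 0.0549
```

```bash
python3 - <<'E'
from h import *
from rig import manip
s=manip.state(); print(s['qpos'].round(2))
go(s,[.555,-.001,.2])
E
```

```text
[ 0.16  0.28 -0.19  1.74  0.07  1.16 -0.75]
t 28.65 pos [ 0.5353 -0.0551  0.2474] rpy [-1.604  0.024 -0.701] F [ 0.4  0.  -5.2] w 0.0549
 total units xyz [-0.37  0.92  1.11] rows>= 1.1
```

>>> move_arm --pt "50 -0.2 0 0.3 0" --pt "50 -0.2 0.1 0.4 0" --pt "50 0 0.3 0.3 0" --pt "50 0 0.3 0.1 0" --pt "50 0 0.3 0 0" --pt "50 0 0.2 0 0" --pt "50 0 0 0 0" --pt "50 0 0 0 0"

```text
time_s: 29.45
ee_pos: [0.5502, -0.0017, 0.1764]
eef_rot: [-1.611, 0.029, -0.702]
force: [0.1, -0.2, -4.9]
gripper_width: 0.0549
```

```bash
python3 - <<'E'
from h import *
from rig import manip
s=manip.state()
go(s,[.557,-.001,.1625])
E
```

```text
t 29.45 pos [ 0.5502 -0.0017  0.1764] rpy [-1.611  0.029 -0.702] F [ 0.1 -0.2 -4.9] w 0.0549
 total units xyz [0.1  0.27 0.11] rows>= 0.3
```

>>> move_arm --pt "50 0.1 0.15 0.1 0" --pt "50 0 0.1 0 0" --pt "50 0 0 0 0" --pt "50 0 0 0 0" --pt "50 0 0 0 0"

```text
time_s: 29.95
ee_pos: [0.5585, -0.0022, 0.1639]
eef_rot: [-1.61, 0.026, -0.703]
force: [0.6, 0.4, -5.4]
gripper_width: 0.0552
```

```bash
python3 - <<'E'
from h import *
from rig import manip
s=manip.state()
go(s,[.557,-.001,.1625])
R0=Ro.from_euler('xyz',[-1.598,.006,-.705]); R=Ro.from_euler('xyz',s['eef_rot'])
ax=(R*R0.inv()).apply([0,0,1]); print("tin axis",ax.round(4),"deg",np.degrees(np.arccos(ax[2])))
b=s['ee_pos']-.056*ax+R.apply(R0.inv().apply([-.001,0.0003,0])); print("tin bottom est",b)
snap(manip,"s20","scene"); crop("pics/s20.png","pics/s20k.png",200,90,160,130,5)
snap(manip,"t20","top"); crop("pics/t20.png","pics/t20k.png",130,130,210,140,3)
snap(manip,"w20")
E
```

```text
t 29.95 pos [ 0.5585 -0.0022  0.1639] rpy [-1.61   0.026 -0.703] F [ 0.6  0.4 -5.4] w 0.0552
 total units xyz [-0.04  0.03  0.  ] rows>= 0.0 
tin axis [ 0.023  -0.0041  0.9997] deg 1.3355255582206274
tin bottom est [ 0.55619889 -0.00167806  0.1078994 ]
caldrift [0. 0. 0.]
caldrift [0. 0. 0.]
caldrift [ 0. -0. -0.]
```

View pics/s20k.png

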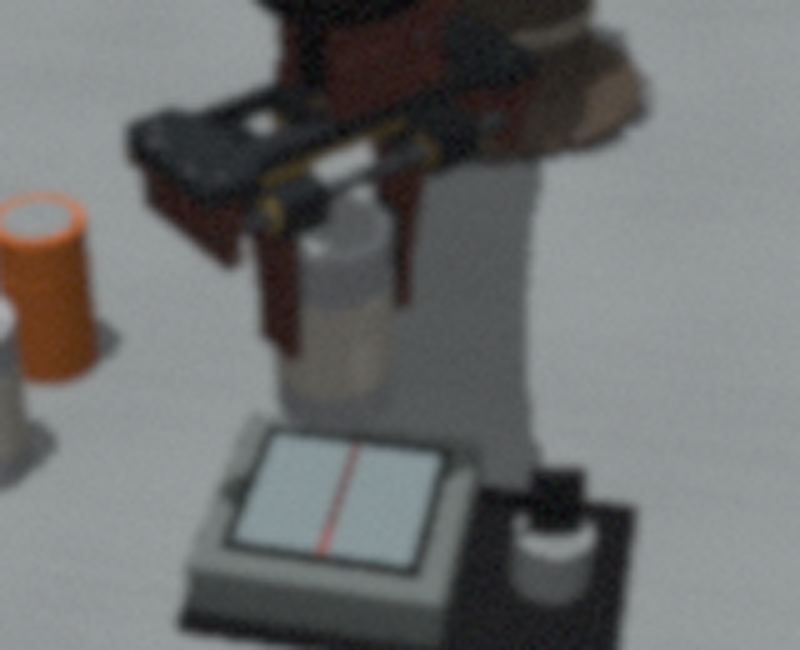

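View pics/t20.png

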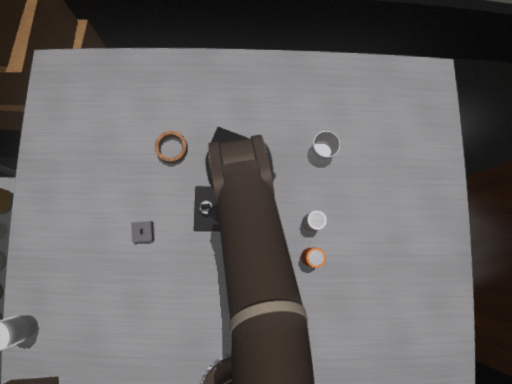

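View pics/w20.png

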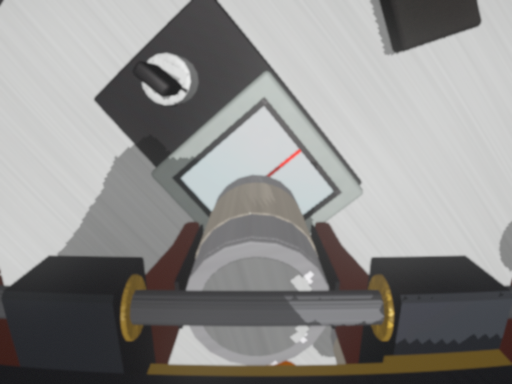

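```bash
python3 - <<'E'
from h import *
c=load("s20"); t=np.linspace(0,6.3,40); im=cv2.imread("pics/s20k.png")
for z,ctr in ((.1079,(.5562,-.0017)),(.0465,(.5564,-.0007))):
  P=[[ctr[0]+.028*np.cos(a),ctr[1]+.028*np.sin(a),z] for a in t]
  cv2.polylines(im,[((proj(c,P)+.4-[200,90])*5).astype(int)],True,(0,255,0),1)
crop("pics/w20.png","pics/w20k.png",120,30,100,100,5)
cv2.imwrite("pics/ov20.png",np.hstack([im[200:650,150:650],cv2.imread("pics/w20k.png")[:450,:300]]))
c=load("w20")
k=lambda u,v,z:pt(c,120+u/5-.4,30+v/5-.4,z)
E
```

View pics/ov20.png

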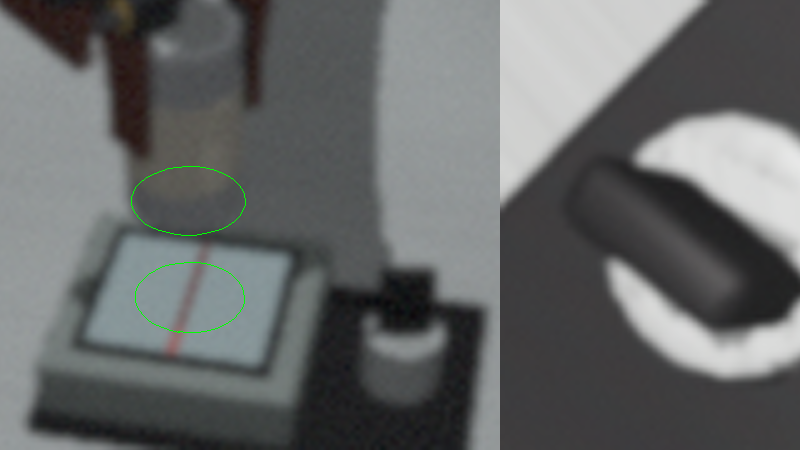

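View pics/w20k.png

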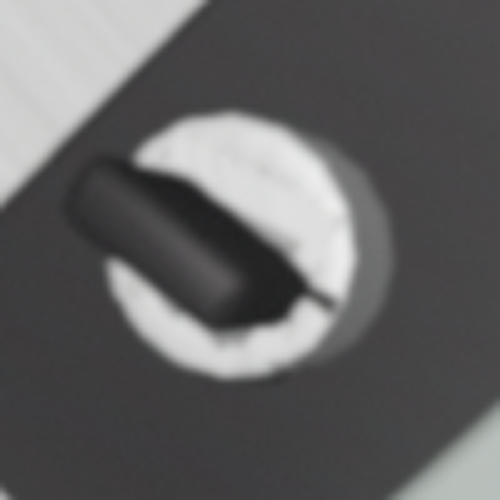

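```bash
python3 - <<'E'
from h import *
c=load("w20")
k=lambda u,v:pt(c,120+u/5-.4,30+v/5-.4,.045)
a=(k(107,246)+k(355,246))/2; b=(k(232,112)+k(232,380))/2; ctr=np.array([k(231,246)]) [0]
for m in ((325,297),(333,303)):
  for ce in (ctr,np.array([.5563,.1098,.045])):
    d=k(*m)-ce; print(ce.round(4),np.linalg.norm(d),np.arctan2(d[1],d[0]))
H=[pt(c,u,v,.0465) for u,v in((263,101),(357,186))]
base=[pt(c,u,v,.012) for u,v in ((97,99),(206,0))]; d=base[1]-base[0]; print(np.arctan2(d[1],d[0]))
E
```

```text
[0.557  0.1094 0.045 ] 0.016413816939927647 -1.2052354782988495
[0.5563 0.1098 0.045 ] 0.017051065041423886 -1.17823949570856
[0.557  0.1094 0.045 ] 0.017923707174633867 -1.2177867771369053
[0.5563 0.1098 0.045 ] 0.018554822550796296 -1.1925540983706657
-0.044202416522497706
```

```bash
python3 - <<'E'
from rig import manip
s=manip.state(); print(s['time_s'],s['ee_pos'].round(4),s['eef_rot'].round(3),abs(s['dq']).max().round(4),s['force'].round(1),s['gripper_width'])
print(manip.finish_job())
E
```

```text
30.1 [ 0.5585 -0.0022  0.1639] [-1.61   0.026 -0.703] 0.0029 [ 0.  -0.5 -5. ] 0.05501754278158589
the job is handed in; nothing more can be done
None
```

The job is done and handed in at 30.1 s; no verdict is reported, so what follows rests on my own checks.

- **Key:** I pushed it home until its shoulder met the barrel at about 35 N, then turned it clockwise to the stop and left it in. The torque rose to about 0.7–0.95 N m there. The barrel's mark afterwards measured about −1.2 rad, with the reader turned by about 0, which matches the 1.2 rad stop.
- **Tins:** The first tin weighed about 1.5 N (0.15 kg) and stands upright on the bench near where it was. The second weighed about 5 N (0.5 kg), so it is the heavier one and is still in the gripper.
- **Final hold:** The heavier tin is about 1 mm off the glass centre, with its bottom about 61 mm above the glass. It is tilted about 1.3° and the arm is still. The tilt built up during the arm's faster moves and I did not correct it.
- **Bystanders:** The cup, the tape roll and the orange tin are where they were in the last top view. The arm partly hid the sanding block there; nothing touched it.
- **Disagreement:** The top camera read 2–4 mm differently from the wrist camera for the slot and the glass. I used the wrist camera's values, and the final picture from the scene camera fitted them.

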